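Draw the telescopic dusting brush out to its second stop and take it up

ROBOT

A 7-joint arm with a two-finger parallel gripper is mounted at the origin on a cart in front of the work surface, level with it; the furniture and walls round the work are solid. World frame = base frame: x ahead of the robot, y to its left, z up, the work surface at z = 0. Lengths are in m, angles in rad, forces in N, time in s.
With the tool pointing down it reaches from about 0.425 to 0.925 m from the base axis. Payload 6.8 kg.
Tool frame: the origin (TCP) lies at the very end of the fingers, on their centre line; the grasp point (between the pads) lies 19 mm behind it (r.grip_depth is the distance from the TCP to the grasp point, in m); z points along the fingers, y is the direction in which the jaws open and shut (so a half turn about z gives the same grasp; the last joint's range is limited). The gripper opens to 85 mm and grips with 20 to 120 N. Pads are 22 mm wide; open, the fingers measure 114 mm over their backs; the gripper's body (76 mm by 85 mm) begins 54 mm behind the grasp point. The pads swing forward as they close: fully open they stand 13 mm farther back than shut.
Start: joints at [1.059, 0.477, 0.022, 1.555, -0.011, 1.109, -0.083], TCP at [0.265, -0.621, 0.231] pointing down, gripper open.
Joint ranges: [-2.96, 2.96], [-0.34, 2.1], [-1.41, 1.46], [0.24, 2.44], [-1.37, 4.51], [0.17, 1.92], [-2.96, 2.96]. Speed limits (rad/s): [2.39, 2.39, 3.14, 3.14, 3.14, 3.14, 3.14].

INTERFACE

Orientations are given as a rotation vector (axis times angle).
In Python, from bench import status, eyes, workorder, spotter, r gives the robot as it stands.
- The arm moves only by the tool drive_tool, never from a script. Its argument "commands" is a list of rows, each an object of numbers: "rx", "ry", "rz": the turn, a rotation vector about the world's x, y, z normalised to -1 to 1, where 1 is 8 degrees; "tx", "ty", "tz": the shift along the world's x, y, z normalised to -1 to 1, where 1 is 20 mm; "grip": the closure, from -1 (fully open) to 1 (shut). A call has 1 to 10 rows; each row shifts and turns the commanded pose from where the row before left it; what a row does not reach is not made up. A row lasts 1/8 s, in which the tool goes at most 62.5 mm and 10.7 degrees, less where a joint would pass 70% of its speed; a pose out of reach is approached as far as the arm can. A call with a number of a shift or a turn outside -1 to 1 is refused whole. A call with a gripper value outside its range is refused whole. The fingers move at their own pace and stop on an object; "grip_force" is the grip in N (left out, the last holds). Time passes only in rows, so rows that do not move let the fingers close. It gives the time, the measured TCP pose, the force and the opening at its end, in the units of the state.
- status.get_obs(): the state, without advancing time (a new reading comes with each control period).
- eyes.grab_frame(name): name is "scene" or "side" or "wrist"; returns a dict with "frame" (420x560x3 uint8, blue, green, red), "range_z" (420x560 float32, m along the optical axis (not along the pixel's ray), 0 where there is no reading), "fx", "fy", "cx", "cy" (pixels), "T" (4x4, takes a point from camera to world coordinates); the wrist camera has in their place "T_tool_cam" (4x4, takes a point from camera to tool coordinates, whose origin is the TCP and whose axes are the flange's). Camera axes: x right, y down, z forward; pixel columns grow to the right and rows downward; lengths in m; the calibration is good to about 2 mm. The wrist camera is an equidistant fisheye: a pixel r from the principal point sees the ray r / f radians off the axis. A picture is of the moment at which its call begins: read the wrist's pose just before it.
- workorder.hand_in(): hands the job in, once; it reports no verdict.
Trained networks look in the newest picture that a camera, given by its name, has taken for a name from the list of things; names that differ only in an ending like _2 or _b are one class to them, and where a whole thing is asked for, a point or a joint stands for the part that bears it (a point fixed in the world has none). Each returns a list of dicts, best first, with "confidence" (0 to 1); they miss things now and then, are a little off and sometimes report something else, mostly with a low value. They report only what shows in the picture. A call takes as long as a camera call.
- spotter.boxes_of(camera, target): "position" ([column, row] as shares, 0 to 1, of the picture: columns of its width, rows of its height, amid what is visible of it).
- spotter.masks_of(camera, target): "mask" (420x560 bool, what is visible of it) and "position" ([column, row] as shares, 0 to 1, of the picture: columns of its width, rows of its height, amid what is visible of it).
The state is a dict: "clock": time; "joints": joint angles; "qvel": joint speeds; "tau": joint torques, N m; "tcp_pos": TCP position; "orientation": TCP orientation; "contact_force": force on the tool from outside, world axes, zero at the start; "moment": the same for the moment, N m; "grip_width": finger opening in m.
Only numpy, scipy, OpenCV 4.12 (cv2) and the standard library are available. Lean on these libraries where they do the work, as an engineer would, in place of code of your own. Each camera call takes 0.05 s, during which the arm holds its last target.

TASK

The telescopic dusting brush is wanted at full length to sweep cocoa off the top of the espresso machine. Swing the toggle clamp over centre onto its blue handle so that the brush cannot slide in the cradle; then squeeze the yellow button in and, keeping it in, draw the white sleeve out past the first stop to the second, and let the button spring out there so that the sleeve is locked. Swing the clamp back open, lift the brush by its blue handle well clear of the cradle and finish while still holding it up like that, at full length and with the button out; leave the other things on the bar where they are.

Things in the scene. Friction and masses are not known exactly. Their poses are not given: they have to be found in the camera images.
- dock: fixed cradle: wooden board 375 x 84 x 14 mm with two black saddles, a rest post and a steel toggle clamp. Origin on the worktop under the point where the clamp presses; x runs along the brush towards its bristles, z up. Saddles at x = -30 and 32 mm (14 mm long, 54 wide, 61 high) carry the handle, underside 44 mm up, 1.5 mm side play; the brush lifts straight out. Clamp bracket at x = -147 to -69
- brush: loose brush, 0.26 kg, 330 mm long shut, 400 mm drawn out: blue handle 140 x 32 x 28 mm (x, y, z) with a grey front collar, and fixed to its front a flat steel rod on which the white sleeve with the bristles slides. Origin at the handle's front end, on its underside, mid-width; x points to the bristles, z up. The clamp presses near x = -100 mm. Drawn out, its centre of mass is near x = 15 mm
- brush_grip (a point): place to lift the brush by: mid-section of the blue handle (32 mm wide along y, 28 high), 35 mm behind its front end, between the front saddle (26 mm behind) and the sleeve
- button_face (a point): middle of the outer face of the yellow latch button (20 x 14 mm, 5 mm proud) on the sleeve's -y side, 14 mm above the sleeve's underside; moves with sleeve and button; its axes as the brush's. The sleeve (114 x 34 x 28 mm) has its middle 22 mm from this face towards +y. A gripper that pinches the sleeve across along y, pads on the button and on the plain side opposite, squeezes it in flush
- latch_button (a joint): how far the button is pushed in, m: 0 out, 0.0055 fully in; 3 N to start, 7 N fully in. Beyond 0.003 the sleeve is free; let go, it springs out and locks when its tooth faces a notch (shut, first stop, second stop)
- extension (a joint): how far the sleeve is drawn out along the brush's +x, m: 0 shut, 0.035 first stop, 0.070 second stop, also the end of travel (0.071); 1 mm of play when locked. It slides with about 2 N of friction, enough to drag an unclamped brush along the saddles
- clamp_arm (a joint): angle of the clamp's arm, rad: 0 fully open (arm up, off the brush), about 1.23 locked down on the brush. The hand lever drives it through a link that passes dead centre just before it locks; it stays open or locked by itself
- clamp_grip (a point): point in the clamp lever's black flat-sided grip (18 mm thick along y, 24 wide, 80 long; point 24 from its end). In the cradle's frame: open x = -189, z = 139 mm (leaning back, 24 degrees above level); pushed home x = -44, rests locked at x = -47, z = 188 (14 degrees forward). Pinch it along y: it turns 80 degrees between the pads, which slip a little. About 10 N to lock or open
- clamp_pad (a point): rubber tip, 18 mm wide, of the sprung spindle on the clamp's arm; presses on the blue handle's top with about 7 N when locked. Open it stands at about x = -60, z = 149 mm in the cradle's frame, behind the handle's rear end
- cocoa_tub: lidded tub of cocoa, 113 mm wide, 94 mm high, a bystander; origin under its middle
- shaker: metal shaker with a black top, 65 mm wide, 103 mm high, a bystander; origin under its middle
- scrub_brush: small grey hand scrubbing brush, 30 x 85 x 55 mm, a bystander; origin under its middle
- sweet_star: yellow foil star sweet, 51 x 48 x 20 mm, a bystander; origin under its middle
- rest_top (a point): top of the cradle's slim black rest post, at x = 207.5 mm in the cradle's frame (8 mm along the brush, 20 mm wide, 44 mm high), on which the white sleeve lies and slides; it stands clear inside the fingers of a gripper that pulls the sleeve out
- clamp_centre (a point): fixed point on the cradle at x = -83, z = 60 mm in its frame: the clamp_grip point swings on a circle of radius 132 mm about it, in the cradle's x-z plane (level axis along the cradle's y)
- tamper_dark: coffee tamper with a black handle, 58 mm wide, 93 mm high, a bystander; origin under its middle
- tamper_wood: coffee tamper with a brown wooden handle, 58 mm wide, 93 mm high, a bystander; origin under its middle

How it is judged:
By the outcome, as a careful person would: the job done as asked, in the order asked, and still so for the second after the job is handed in, while the arm keeps its last pose, push and grip.
It also fails if it takes over 72 s, if anything falls off the work surface, if the arm or the gripper's body presses on something with over 40 N, if the wrist force passes 120 N, or if a joint passes its speed limit or range.

## Working session

There is one attempt and no reset: what is moved stays moved. The work goes in short steps, Python scripts to look and compute and a tool call to move; the robot and the scene stay as the last step left them, time stands still between calls to the robot, and variables do not carry over. Pictures are saved under pics/ and viewed, and the job is handed in when it is done.

Besides the shell and the picture viewer there is one more tool, called after "Call:" as name(argument=value, ...) on one line, values as JSON. drive_tool: Moves the arm, as the interface text tells. Scaled input: -1 to 1 covers 20 mm each way for a shift and 8 degrees each way for a turn. Its arguments: {"type":"object","properties":{"commands":{"type":"array","items":{"type":"object","properties":{"rx":{"type":"number"},"ry":{"type":"number"},"rz":{"type":"number"},"tx":{"type":"number"},"ty":{"type":"number"},"tz":{"type":"number"},"grip":{"type":"number"}}}},"grip_force":{"type":"number"}},"required":["commands"]}

```bash
mkdir -p pics; ls; cat > h.py <<'E'
import numpy as np, cv2
from bench import status, eyes, workorder, spotter, r
from scipy.spatial.transform import Rotation as R
def st():
    o=status.get_obs(); print('t',round(o['clock'],2),'tcp',np.round(o['tcp_pos'],4),'rv',np.round(o['orientation'],3),'F',np.round(o['contact_force'],1),'w',round(float(o['grip_width']),4),'q',np.round(o['joints'],2)); return o
def grab(n,fn=None):
    f=eyes.grab_frame(n)
    if fn: cv2.imwrite('pics/'+fn,f['frame'])
    return f
def pts(f,mask=None):
    d=f['range_z'];v,u=np.nonzero((d>0)&(mask if mask is not None else True))
    z=d[v,u];P=np.stack([(u-f['cx'])/f['fx']*z,(v-f['cy'])/f['fy']*z,z],1)
    return P@f['T'][:3,:3].T+f['T'][:3,3],u,v
E
python3 - <<'E'
from h import *
st(); print(r.grip_depth)
for n in ['scene','side']:
    f=grab(n,n+'0.png'); print(n,np.round(f['T'],3).tolist(),f['fx'],f['cx'],f['cy'])
    for t in ['dock','brush','brush_grip','button_face','clamp_grip','clamp_pad','rest_top','clamp_arm','cocoa_tub','shaker','tamper_dark','tamper_wood','scrub_brush','sweet_star']:
        for b in spotter.masks_of(n,t)[:2]:
            P,u,v=pts(f,b['mask'])
            if len(P): print(t,round(b['confidence'],2),np.round(np.array(b['position'])*[560,420]),len(P),np.round(np.median(P,0),3),np.round(np.percentile(P,2,0),3),np.round(np.percentile(P,98,0),3))
E
```

```text
pics
t 0.0 tcp [ 0.265  -0.6202  0.2304] rv [-3.076e+00 -6.300e-01  1.000e-03] F [ 0.6  0.2 -0.1] w 0.0856 q [ 1.06  0.48  0.02  1.56 -0.01  1.11 -0.08]
0.0187
scene [[-0.821, -0.341, 0.457, -0.061], [-0.57, 0.523, -0.634, 0.807], [-0.023, -0.781, -0.624, 0.971], [0.0, 0.0, 0.0, 1.0]] 514.1630543753379 276.85457849895926 208.1293684615482
dock 0.61 [341. 225.] 1848 [ 0.427 -0.152  0.019] [ 0.384 -0.433  0.008] [ 0.534 -0.05   0.16 ]
brush 0.9 [353. 174.] 805 [ 0.492 -0.366  0.07 ] [ 0.438 -0.519  0.051] [ 0.554 -0.21   0.076]
brush_grip 0.65 [355. 176.] 783 [ 0.494 -0.37   0.07 ] [ 0.438 -0.52   0.055] [ 0.555 -0.21   0.076]
clamp_grip 0.58 [333. 220.] 149 [ 0.402 -0.068  0.143] [ 0.391 -0.157  0.058] [ 0.431 -0.042  0.159]
rest_top 0.79 [341. 225.] 1897 [ 0.427 -0.152  0.019] [ 0.382 -0.431  0.007] [ 0.509 -0.05   0.16 ]
clamp_arm 0.62 [339. 213.] 317 [ 0.423 -0.145  0.143] [ 0.392 -0.205  0.058] [ 0.452 -0.044  0.169]
clamp_arm 0.45 [357. 163.] 476 [ 0.511 -0.451  0.069] [ 0.477 -0.558  0.001] [ 0.558 -0.348  0.076]
cocoa_tub 0.75 [259. 185.] 464 [ 0.725 -0.203  0.036] [ 0.706 -0.2
[... 2089 characters left out ...]
coa_tub 0.74 [338. 228.] 389 [ 0.64  -0.225  0.034] [ 0.623 -0.247  0.002] [ 0.712 -0.198  0.094]
shaker 0.81 [388. 229.] 740 [ 0.679 -0.368  0.061] [ 0.669 -0.394  0.003] [ 0.851 -0.335  0.104]
shaker 0.33 [377. 253.] 1617 [ 0.489 -0.381  0.066] [ 0.439 -0.522  0.003] [ 0.562 -0.224  0.074]
tamper_dark 0.89 [337. 232.] 373 [ 0.64  -0.225  0.038] [ 0.623 -0.246  0.003] [ 0.669 -0.197  0.094]
tamper_wood 0.95 [361. 233.] 363 [ 0.638 -0.311  0.045] [ 0.622 -0.333  0.006] [ 0.665 -0.285  0.094]
scrub_brush 0.6 [361. 236.] 334 [ 0.638 -0.311  0.046] [ 0.621 -0.332  0.009] [ 0.662 -0.285  0.094]
scrub_brush 0.48 [377. 252.] 1741 [ 0.492 -0.386  0.066] [ 0.44  -0.522  0.001] [ 0.633 -0.227  0.074]
```

View pics/scene0.png

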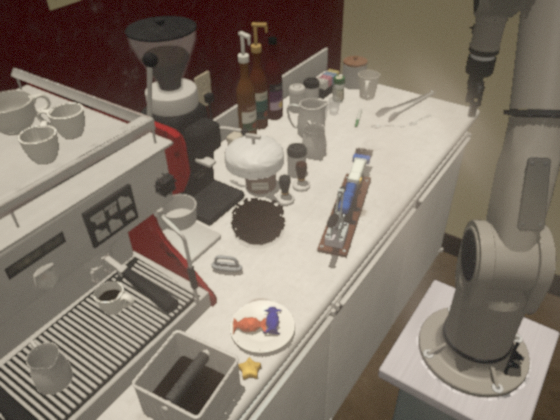

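View pics/side0.png

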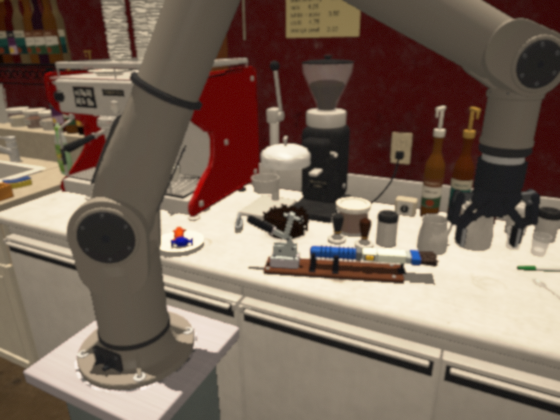

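```bash
python3 - <<'E'
from h import *
for n in ['scene','side']:
    f=grab(n); im=f['frame'];hsv=cv2.cvtColor(im,cv2.COLOR_BGR2HSV)
    P,u,v=pts(f); H=hsv[v,u].astype(int)
    near=(P[:,0]>.35)&(P[:,0]<.6)&(P[:,1]>-.58)&(P[:,1]<-.03)
    def fit(m,name):
        Q=P[m]; 
        if len(Q)<5: print(name,len(Q));return
        c=np.median(Q,0); w=np.linalg.svd((Q-Q.mean(0))[:,:2],full_matrices=False)[2][0]
        if w[1]>0:w=-w
        s=(Q[:,:2]-[0.45,-.25])@w; t=(Q[:,:2]-[0.45,-.25])@np.array([-w[1],w[0]])
        print(n,name,len(Q),np.round(Q.mean(0),4),'ang',round(np.degrees(np.arctan2(w[1],w[0])),2),'s',np.round(np.percentile(s,[1,50,99]),4),'t',np.round(np.percentile(t,[2,50,98]),4))
    blue=near&(H[:,0]>100)&(H[:,0]<130)&(H[:,1]>120)
    fit(blue&(P[:,2]>.04),'blue'); fit(blue&(P[:,2]>.068),'bluetop')
    print(np.percentile(P[blue][:,2],[50,80,90,98]))
    yel=near&(H[:,0]>18)&(H[:,0]<35)&(H[:,1]>110)
    fit(yel,'yellow')
    fit(near&(P[:,2]>.009)&(P[:,2]<.020),'board')
    fit(near&(P[:,2]>.065)&(P[:,2]<.08),'top')
    x0,x1,y0,y1=(300,400,130,270) if n=='scene' else (220,450,190,300)
    cv2.imwrite(f'pics/{n}crop.png',cv2.resize(im[y0:y1,x0:x1],None,fx=4 if n=='scene' else 3.4,fy=4 if n=='scene' else 3.4,interpolation=2))
E
```

```text
blue 0
bluetop 0Traceback (most recent call last):
  File "<stdin>", line 15, in <module>
    return _quantile_unchecked(
        a, q, axis, out, overwrite_input, method, keepdims, weights)
    return _ureduce(a,
                    func=_quantile_ureduce_func,
    ...<5 lines>...
                    overwrite_input=overwrite_input,
                    method=method)
    r = func(a, **kwargs)
    result = _quantile(arr,
                       quantiles=q,
    ...<2 lines>...
                       out=out,
                       weights=wgt)
    slices_having_nans = np.isnan(arr[-1, ...])
                                  ~~~^^^^^^^^^
IndexError: index -1 is out of bounds for axis 0 with size 0
```

```bash
cat > fit.py <<'E'
from h import *
for n in ['scene','side']:
    f=grab(n); im=f['frame'];hsv=cv2.cvtColor(im,cv2.COLOR_BGR2HSV)
    P,u,v=pts(f); H=hsv[v,u].astype(int)
    near=(P[:,0]>.35)&(P[:,0]<.6)&(P[:,1]>-.58)&(P[:,1]<-.03)
    def fit(m,name):
        Q=P[m]; 
        if len(Q)<5: print(name,len(Q));return
        w=np.linalg.svd((Q-Q.mean(0))[:,:2],full_matrices=False)[2][0]
        if w[1]>0:w=-w
        s=(Q[:,:2]-[0.45,-.25])@w; t=(Q[:,:2]-[0.45,-.25])@np.array([-w[1],w[0]])
        print(n,name,len(Q),np.round(Q.mean(0),4),'ang',round(np.degrees(np.arctan2(w[1],w[0])),2),'s',np.round(np.percentile(s,[1,50,99]),4),'t',np.round(np.percentile(t,[2,50,98]),4),'z98',np.percentile(Q[:,2],98).round(4))
    blue=near&(H[:,0]>100)&(H[:,0]<130)&(H[:,1]>90)&(P[:,2]>.04)
    fit(blue,'blue'); fit(blue&(P[:,2]>.068),'bluetop')
    yel=near&(H[:,0]>15)&(H[:,0]<35)&(H[:,1]>90)&(P[:,2]>.04)
    fit(yel,'yellow')
    fit(near&(P[:,2]>.009)&(P[:,2]<.020),'board')
    fit(near&(P[:,2]>.065)&(P[:,2]<.08),'top')
    x0,x1,y0,y1=(300,400,130,270) if n=='scene' else (220,450,190,300)
    cv2.imwrite(f'pics/{n}crop.png',cv2.resize(im[y0:y1,x0:x1],None,fx=4 if n=='scene' else 3.4,fy=4 if n=='scene' else 3.4,interpolation=2))
    np.savez(n+'.npz',P=P,u=u,v=v,H=H)
E
python3 fit.py
```

```text
scene blue 84 [ 0.4596 -0.2612  0.0722] ang -69.01 s [-0.0329  0.0168  0.069 ] t [-0.0028  0.0053  0.0121] z98 0.0766
scene bluetop 83 [ 0.4596 -0.2609  0.0722] ang -68.84 s [-0.0329  0.0165  0.069 ] t [-0.0024  0.0053  0.012 ] z98 0.0766
yellow 4
scene board 984 [ 0.4466 -0.2322  0.0143] ang -79.22 s [-0.1791 -0.0433  0.2048] t [-0.0445 -0.0112  0.148 ] z98 0.0194
scene top 1020 [ 0.5123 -0.2666  0.0716] ang -97.91 s [-0.2325  0.0321  0.2549] t [-0.0446  0.0767  0.1304] z98 0.0785
side blue 543 [ 0.4672 -0.3174  0.0664] ang -73.64 s [-0.0322  0.0428  0.2477] t [-0.0186 -0.004   0.0216] z98 0.0745
side bluetop 265 [ 0.4728 -0.3206  0.0715] ang -72.88 s [-0.033   0.0431  0.2453] t [-0.0172 -0.      0.0207] z98 0.0748
side yellow 61 [ 0.4908 -0.3193  0.0602] ang -108.25 s [-0.2274  0.1022  0.1121] t [0.0501 0.0593 0.0852] z98 0.0696
side board 1975 [ 0.4661 -0.2904  0.0149] ang -76.57 s [-0.1664  0.0557  0.2075] t [-0.0386 -0.0011  0.1633] z98 0.019
side top 1338 [ 0.4943 -0.3111  0.0707] ang -87.38 s [-0.2076  0.0822  0.277 ] t [-0.0323  0.0366  0.147 ] z98 0.0776
```

View pics/scenecrop.png

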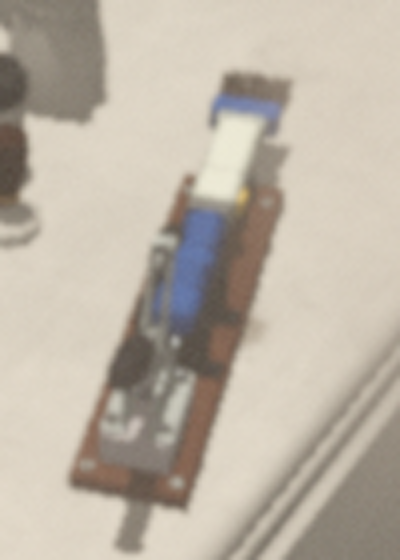

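View pics/sidecrop.png

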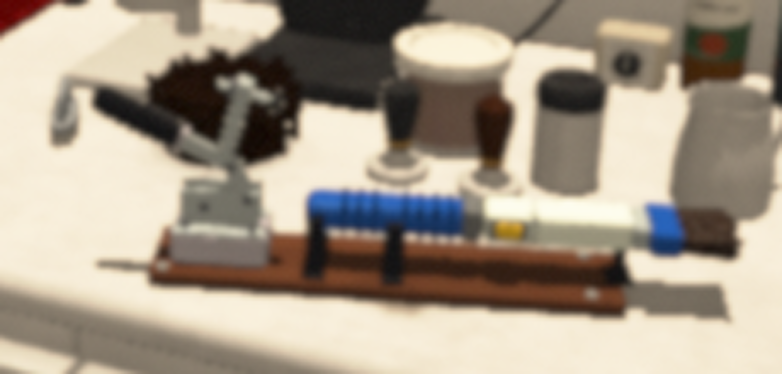

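```bash
python3 - <<'E'
import numpy as np
for n in ['scene','side']:
    d=np.load(n+'.npz');P=d['P'];H=d['H']
    c=np.array([.459,-.262]);a=np.radians(-70)
    w=np.array([np.cos(a),np.sin(a)])
    for it in range(8):
        nn=np.array([-w[1],w[0]]);s=(P[:,:2]-c)@w;t=(P[:,:2]-c)@nn
        m=(s>-.05)&(s<.22)&(abs(t)<.022)&(P[:,2]>.0685)&(P[:,2]<.078)
        Q=P[m][:,:2]; 
        # bin midlines
        sb=s[m];tb=t[m];A=[]
        for k in np.arange(-.05,.22,.02):
            q=(sb>=k)&(sb<k+.02)
            if q.sum()>5: A.append((k+.01,(np.percentile(tb[q],4)+np.percentile(tb[q],96))/2,np.ptp(np.percentile(tb[q],[4,96]))))
        A=np.array(A);p=np.polyfit(A[:,0],A[:,1],1)
        c=c+nn*p[1];w=w+nn*p[0];w/=np.linalg.norm(w)
    print(n,c,np.degrees(np.arctan2(w[1],w[0])));print(np.round(A,4).tolist())
    # board
    nn=np.array([-w[1],w[0]]);s=(P[:,:2]-c)@w;t=(P[:,:2]-c)@nn
    b=(abs(P[:,2]-.014)<.005)&(abs(t)<.07)&(s>-.3)&(s<.3)
    brown=b&((H[:,0]<12)|(H[:,0]>170))&(H[:,1]>90)
    print('board s',np.percentile(s[brown],[1,99]).round(4),'t',np.percentile(t[brown],[1,2,98,99]).round(4), brown.sum())
    bl=(H[:,0]>100)&(H[:,0]<130)&(H[:,1]>80)&(abs(t)<.025)&(P[:,2]>.045)&(s<.15)
    print('blue handle s',np.percentile(s[bl],[1,99]).round(4),'t',np.percentile(t[bl],[1,99]).round(4))
    y=(H[:,0]>15)&(H[:,0]<32)&(H[:,1]>120)&(abs(t)<.035)&(P[:,2]>.045)
    print('yel',y.sum(),'s',np.round(np.percentile(s[y],[5,50,95]),4) if y.any() else '', P[y].mean(0), t[y].mean())
    cl=(P[:,2]>.095)&(P[:,2]<.2)&(abs(t)<.03)&(s<.05)&(s>-.25)
    q=cl&(P[:,2]>.11)
    for k in np.arange(-.24,.05,.02):
        z=q&(s>=k)&(s<k+.02)
        if z.sum()>3: print('clamp s',round(k+.01,3),z.sum(),'t',np.percentile(t[z],[5,95]).round(4),'z',np.percentile(P[z,2],[5,95]).round(4))
E
```

```text
scene [ 0.46115572 -0.26124459] -73.04315618490021
[[-0.04, 0.0009, 0.0264], [-0.02, 0.0009, 0.0266], [-0.0, -0.0022, 0.0217], [0.02, -0.0018, 0.0242], [0.04, 0.0004, 0.0247], [0.06, 0.0013, 0.0263], [0.08, 0.0, 0.0301], [0.1, 0.0011, 0.028], [0.12, -0.0001, 0.0288], [0.14, -0.0001, 0.0276], [0.16, 0.0005, 0.0289], [0.18, -0.0014, 0.028], [0.2, 0.0005, 0.0357], [0.22, -0.0001, 0.0321]]
board s [-0.1692  0.0462] t [-0.0364 -0.0363  0.0285  0.0345] 71
blue handle s [-0.0496  0.0621] t [-0.0117  0.0082]
yel 0 s  [nan nan nan] nan
clamp s -0.23 42 t [-0.0051  0.0077] z [0.1383 0.1582]
clamp s -0.21 37 t [-0.0065  0.0094] z [0.1369 0.1573]
clamp s -0.19 25 t [-0.0073  0.0081] z [0.1237 0.1492]
clamp s -0.17 20 t [-0.0068  0.0076] z [0.1148 0.1394]
clamp s -0.15 4 t [-0.0063  0.005 ] z [0.1191 0.1294]
clamp s -0.13 19 t [-0.0055  0.009 ] z [0.1112 0.1646]
clamp s -0.11 92 t [-0.0062  0.0086] z [0.1185 0.1685]
clamp s -0.09 10 t [-0.0065  0.0063] z [0.1503 0.1668]
clamp s -0.07 17 t [-0.0062  0.0078] z [0.1493 0.1589]
side [ 0.4605251  -0.26145518] -73.15202057346414
[[-0.04, 0.0008, 0.0286
[... 435 characters left out ...]
54]
yel 38 s [0.095  0.1049 0.1157] [ 0.47402227 -0.36729568  0.06065909] -0.017758274139822835
clamp s -0.23 18 t [-0.0063  0.001 ] z [0.139  0.1563]
clamp s -0.21 74 t [-0.0083  0.0052] z [0.1314 0.1582]
clamp s -0.19 77 t [-0.0075  0.0051] z [0.1218 0.1485]
clamp s -0.17 77 t [-0.0077  0.0044] z [0.1141 0.1395]
clamp s -0.15 42 t [-0.0067  0.0052] z [0.1104 0.128 ]
clamp s -0.13 15 t [-0.0088  0.0038] z [0.1108 0.1654]
clamp s -0.11 110 t [-0.0075  0.0044] z [0.1161 0.168 ]
clamp s -0.09 24 t [-0.0046  0.0033] z [0.1488 0.167 ]
clamp s -0.07 16 t [-0.0065  0.0019] z [0.1486 0.1588]<stdin>:26: RuntimeWarning: Mean of empty slice.
  ret = um.true_divide(
  ret = ret.dtype.type(ret / rcount)
```

```bash
python3 - <<'E'
from h import *
import bench
print([a for a in dir(r) if a[0]!='_'],[a for a in dir(status) if a[0]!='_'])
f=grab('wrist','w0.png');print({k:(v if k!='T_tool_cam' else v.round(4).tolist()) for k,v in f.items() if k not in('frame','range_z')})
w=np.array([.2907,-.9568]);n=np.array([.9568,.2907])
o=np.array([.4608,-.2613])-.009*w
for x,z in [(-189,139),(-44,188),(-47,188)]: print(x,z,o+w*x/1000)
for n_ in ['scene','side']:
    d=np.load(n_+'.npz');P=d['P'];H=d['H'];s=(P[:,:2]-o)@w;t=(P[:,:2]-o)@n
    # lever tip
    q=(P[:,2]>.1)&(P[:,2]<.2)&(abs(t)<.02)&(s<-.16)&(s>-.26); print(n_,'tip',np.sort(s[q])[:6].round(4),np.percentile(s[q],3))
    q=(P[:,2]>.125)&(abs(t)<.02)&(s>-.12)&(s<-.02)&(P[:,2]<.2); print('arm',np.percentile(s[q],[2,98]).round(4),P[q,2].max(), np.percentile(t[q],[5,95]))
    q=(P[:,2]>.004)&(P[:,2]<.2)&(abs(t)<.1)&(s>-.35)&(s<-.21);print('behind',q.sum(),np.percentile(P[q],[2,98],0).round(3).tolist() if q.any() else '')
E
```

```text
['Unreachable', 'grip_depth'] ['get_obs']
{'fx': 325.19226210127806, 'fy': 325.19226210127806, 'cx': 283.11707685586845, 'cy': 208.4104359271829, 'T_tool_cam': [[0.0001, -0.9657, -0.2598, 0.0643], [1.0, 0.0, 0.0003, 0.0011], [-0.0003, -0.2598, 0.9657, -0.1434], [0.0, 0.0, 0.0, 1.0]]}
-189 139 [ 0.4032414 -0.0718536]
-44 188 [ 0.4453929 -0.2105896]
-47 188 [ 0.4445208 -0.2077192]
scene tip [-0.2206 -0.2183 -0.218  -0.2177 -0.2177 -0.2175] -0.21767378113165856
arm [-0.1129 -0.0629] 0.17060268886080154 [-0.00597379  0.00876279]
behind 128 [[0.355, -0.053, 0.004], [0.474, 0.09, 0.158]]
side tip [-0.218  -0.218  -0.2178 -0.2169 -0.2151 -0.2149] -0.21442427741938064
arm [-0.112  -0.0653] 0.16984341421367943 [-0.00763962  0.00423367]
behind 35 [[0.355, -0.052, 0.004], [0.453, 0.082, 0.158]]
```

Call:
drive_tool(commands=[{"tx": 0.5,"ty": 1,"rz": 0.4,"tz": 0.1,"grip": -1},{"tx": 0.5,"ty": 1,"rz": 0.4,"tz": 0.1,"grip": -1},{"tx": 0.5,"ty": 1,"rz": 0.4,"tz": 0.1,"grip": -1},{"tx": 0.5,"ty": 1,"rz": 0.4,"grip": -1},{"tx": 0.5,"ty": 1,"rz": 0.4,"grip": -1},{"tx": 0.5,"ty": 1,"rz": 0.4,"grip": -1},{"tx": 0.5,"ty": 1,"rz": 0.4,"grip": -1},{"tx": 0.5,"ty": 1,"rz": 0.4,"grip": -1},{"tx": 0.5,"ty": 1,"rz": 0.4,"grip": -1},{"tx": 0.5,"ty": 1,"rz": 0.4,"grip": -1}])

```text
validation failed for argument at $.co...
```

Call:
drive_tool(commands=[{"tx": 0.5,"ty": 1,"rz": 0.4,"grip": -1},{"tx": 0.5,"ty": 1,"rz": 0.4,"grip": -1},{"tx": 0.5,"ty": 1,"rz": 0.4,"grip": -1},{"tx": 0.5,"ty": 1,"rz": 0.4,"grip": -1},{"tx": 0.5,"ty": 1,"rz": 0.4,"grip": -1},{"ty": 1,"rz": 0.4,"grip": -1},{"ty": 1,"rz": 0.4,"grip": -1},{"ty": 1,"rz": 0.4,"grip": -1}])

```text
validation failed for argument at $.co...
```

Call:
drive_tool(commands=[{"tx": 0.5,"ty": 1.0,"tz": 0.1,"rx": 0.0,"ry": 0.0,"rz": 0.4,"grip": -1.0}])

```text
clock: 1.82
tcp_pos: [0.274, -0.6012, 0.233]
orientation: [3.059, 0.715, -0.002]
contact_force: [0.5, 0.2, -0.3]
grip_width: 0.0855
```

Call:
drive_tool(commands=[{"tx": 0.5,"ty": 1,"tz": 0.1,"rx": 0,"ry": 0,"rz": 0.4,"grip": -1},{"tx": 0.5,"ty": 1,"tz": 0.1,"rx": 0,"ry": 0,"rz": 0.4,"grip": -1},{"tx": 0.5,"ty": 1,"tz": 0,"rx": 0,"ry": 0,"rz": 0.4,"grip": -1},{"tx": 0.5,"ty": 1,"tz": 0,"rx": 0,"ry": 0,"rz": 0.4,"grip": -1},{"tx": 0.5,"ty": 1,"tz": 0,"rx": 0,"ry": 0,"rz": 0.4,"grip": -1},{"tx": 0.5,"ty": 1,"tz": 0,"rx": 0,"ry": 0,"rz": 0.4,"grip": -1},{"tx": 0.5,"ty": 1,"tz": 0,"rx": 0,"ry": 0,"rz": 0.4,"grip": -1},{"tx": 0.5,"ty": 1,"tz": 0,"rx": 0,"ry": 0,"rz": 0.4,"grip": -1},{"tx": 0.5,"ty": 1,"tz": 0,"rx": 0,"ry": 0,"rz": 0.4,"grip": -1},{"tx": 0.5,"ty": 1,"tz": 0,"rx": 0,"ry": 0,"rz": 0.4,"grip": -1}])

```text
clock: 3.08
tcp_pos: [0.3759, -0.3994, 0.2373]
orientation: [2.74, 1.536, 0.0]
contact_force: [0.4, 0.1, -0.5]
grip_width: 0.0854
```

Call:
drive_tool(commands=[{"tx": 0.5,"ty": 1,"tz": 0,"rx": 0,"ry": 0,"rz": 0.4,"grip": -1},{"tx": 0.5,"ty": 1,"tz": 0,"rx": 0,"ry": 0,"rz": 0.4,"grip": -1},{"tx": 0.5,"ty": 1,"tz": 0,"rx": 0,"ry": 0,"rz": 0.4,"grip": -1},{"tx": 0.3,"ty": 1,"tz": 0,"rx": 0,"ry": 0,"rz": 0.4,"grip": -1},{"tx": 0,"ty": 1,"tz": 0,"rx": 0,"ry": 0,"rz": 0.4,"grip": -1},{"tx": 0,"ty": 1,"tz": 0,"rx": 0,"ry": 0,"rz": 0.4,"grip": -1},{"tx": 0,"ty": 1,"tz": 0,"rx": 0,"ry": 0,"rz": 0.4,"grip": -1},{"tx": 0,"ty": 1,"tz": 0,"rx": 0,"ry": 0,"rz": 0.4,"grip": -1},{"tx": 0,"ty": 1,"tz": 0,"rx": 0,"ry": 0,"rz": 0.4,"grip": -1},{"tx": 0,"ty": 1,"tz": 0,"rx": 0,"ry": 0,"rz": 0.4,"grip": -1}])

```text
clock: 4.32
tcp_pos: [0.4112, -0.1994, 0.2374]
orientation: [2.211, 2.232, 0.0]
contact_force: [-0.0, 0.6, 0.0]
grip_width: 0.0856
```

```bash
python3 - <<'E'
from h import *
st(); grab('wrist','w1.png')
E
```

```text
t 4.33 tcp [ 0.4112 -0.1994  0.2374] rv [2.211 2.232 0.   ] F [-0.   0.6  0. ] w 0.0856 q [ 0.69  0.13 -0.4   2.03  0.06  0.99  0.26]
```

View pics/w1.png

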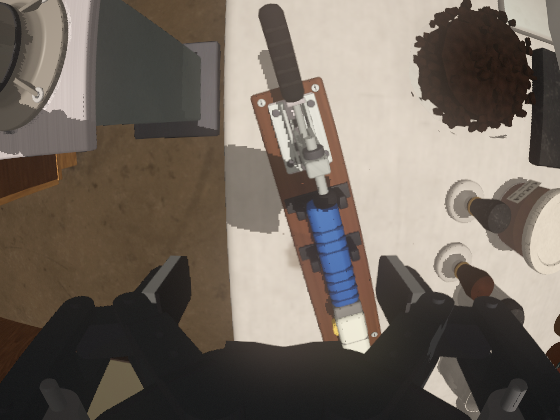

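```bash
cat >> h.py <<'E'
def wpts(f,o):
    d=f['range_z'];v,u=np.nonzero(d>0);z=d[v,u]
    dx=u-f['cx'];dy=v-f['cy'];rr=np.hypot(dx,dy)+1e-9;th=rr/f['fx'];k=np.tan(th)/rr
    P=np.stack([dx*k*z,dy*k*z,z],1)
    T=f['T_tool_cam'];P=P@T[:3,:3].T+T[:3,3]
    return R.from_rotvec(o['orientation']).apply(P)+o['tcp_pos'],u,v
w=np.array([.2907,-.9568]);n=np.array([.9568,.2907])
o0=np.array([.4608,-.2613])-.009*w
E
python3 - <<'E'
from h import *
o=st();f=grab('wrist');P,u,v=wpts(f,o);H=cv2.cvtColor(f['frame'],cv2.COLOR_BGR2HSV)[v,u].astype(int)
s=(P[:,:2]-o0)@w;t=(P[:,:2]-o0)@n
b=(H[:,0]>100)&(H[:,0]<130)&(H[:,1]>90)&(abs(t)<.04)&(P[:,2]>.06)&(P[:,2]<.085)
print('blue',b.sum(),'s',np.percentile(s[b],[1,99]).round(4),'z',np.median(P[b,2]).round(4))
for k in np.arange(-.06,.1,.02):
    q=b&(s>=k)&(s<k+.02)
    if q.sum()>20: print(round(k+.01,3),np.percentile(t[q],[3,97]).round(4),np.percentile(t[q],[3,97]).mean().round(4))
q0=(P[:,2]>.1)&(P[:,2]<.2)&(abs(t)<.03)&(s>-.26)&(s<-.14)
print('tip',np.percentile(s[q0],1))
for k in np.arange(-.22,-.14,.02):
    q=q0&(s>=k)&(s<k+.02);print('lev',round(k+.01,3),np.percentile(t[q],[3,97]).round(4),np.percentile(P[q,2],[50,97]).round(4))
q=(P[:,2]>.009)&(P[:,2]<.02)&(abs(t)<.06)&(H[:,1]>70)&((H[:,0]<20)|(H[:,0]>170))&(s<.1)
print('board',np.percentile(s[q],[.5]),np.percentile(t[q],[.5,99.5]))
q=(P[:,2]>.055)&(P[:,2]<.066)&(abs(t)<.03)&(abs(t)>.019)
import numpy as np
h,e=np.histogram(s[q],np.arange(-.08,.08,.004));print(list(zip(e.round(3),h)))
E
```

```text
t 4.38 tcp [ 0.4114 -0.1967  0.2374] rv [-2.205e+00 -2.237e+00 -1.000e-03] F [-0.2  3.5 -1.4] w 0.085 q [ 0.69  0.13 -0.41  2.03  0.06  0.99  0.26]
blue 2757 s [-0.0391  0.0782] z 0.0724
-0.05 [-0.0109 -0.0064] -0.0086
-0.03 [-0.013   0.0157] 0.0014
-0.01 [-0.0128  0.0154] 0.0013
0.01 [-0.0127  0.0155] 0.0014
0.03 [-0.0129  0.0156] 0.0014
0.05 [-0.0126  0.015 ] 0.0012
0.07 [-0.0119  0.0147] 0.0014
tip -0.2118864211578058
lev -0.21 [-0.0064  0.0097] [0.1563 0.1585]
lev -0.19 [-0.0066  0.0102] [0.1498 0.1558]
lev -0.17 [-0.0067  0.0104] [0.1399 0.1458]
lev -0.15 [-0.0064  0.0102] [0.1303 0.1357]
board [-0.16563153] [-0.03961389  0.04255269]
[(np.float64(-0.08), np.int64(0)), (np.float64(-0.076), np.int64(0)), (np.float64(-0.072), np.int64(0)), (np.float64(-0.068), np.int64(0)), (np.float64(-0.064), np.int64(0)), (np.float64(-0.06), np.int64(0)), (np.float64(-0.056), np.int64(0)), (np.float64(-0.052), np.int64(0)), (np.float64(-0.048), np.int64(0)), (np.float64(-0.044), np.int64(14)), (np.float64(-0.04), np.int64(69)), (np.float64(-0.036), np.int64(54)), (np.float64(-0.032), np.int64(60
[... 193 characters left out ...]
.008), np.int64(0)), (np.float64(-0.004), np.int64(0)), (np.float64(0.0), np.int64(0)), (np.float64(0.004), np.int64(0)), (np.float64(0.008), np.int64(0)), (np.float64(0.012), np.int64(0)), (np.float64(0.016), np.int64(0)), (np.float64(0.02), np.int64(69)), (np.float64(0.024), np.int64(48)), (np.float64(0.028), np.int64(48)), (np.float64(0.032), np.int64(34)), (np.float64(0.036), np.int64(0)), (np.float64(0.04), np.int64(0)), (np.float64(0.044), np.int64(0)), (np.float64(0.048), np.int64(0)), (np.float64(0.052), np.int64(0)), (np.float64(0.056), np.int64(0)), (np.float64(0.06), np.int64(0)), (np.float64(0.064), np.int64(0)), (np.float64(0.068), np.int64(0)), (np.float64(0.072), np.int64(0))]
```

Call:
drive_tool(commands=[{"tx": 0,"ty": 1,"tz": 0,"rx": 0,"ry": 0,"rz": 0.35,"grip": -1},{"tx": 0,"ty": 1,"tz": 0,"rx": 0,"ry": 0,"rz": 0.35,"grip": -1},{"tx": -0.1,"ty": 1,"tz": 0,"rx": 0,"ry": 0,"rz": 0.35,"grip": -1},{"tx": -0.1,"ty": 1,"tz": 0,"rx": 0,"ry": 0,"rz": 0.35,"grip": -1},{"tx": -0.1,"ty": 1,"tz": 0,"rx": 0,"ry": 0,"rz": 0.35,"grip": -1},{"tx": 0,"ty": 1,"tz": 0,"rx": 0,"ry": 0,"rz": 0.3,"grip": -1},{"tx": 0,"ty": 0.3,"tz": 0,"rx": 0,"ry": 0,"rz": 0,"grip": -1},{"tx": 0,"ty": 0,"tz": -0.5,"rx": 0,"ry": 0,"rz": 0,"grip": -1}])

```text
clock: 5.42
tcp_pos: [0.4059, -0.0747, 0.2275]
orientation: [1.873, 2.52, 0.001]
contact_force: [0.0, -0.4, -0.1]
grip_width: 0.0857
```

```bash
python3 - <<'E'
from h import *
st(); st()
E
```

```text
t 5.42 tcp [ 0.4059 -0.0747  0.2275] rv [1.873e+00 2.520e+00 1.000e-03] F [ 0.  -0.4 -0.1] w 0.0857 q [ 0.56  0.08 -0.54  2.12  0.05  0.96  0.28]
t 5.42 tcp [ 0.4059 -0.0747  0.2275] rv [1.873e+00 2.520e+00 1.000e-03] F [ 0.  -0.4 -0.1] w 0.0857 q [ 0.56  0.08 -0.54  2.12  0.05  0.96  0.28]
```

Call:
drive_tool(commands=[{"tx": 0,"ty": 0,"tz": -1,"rx": 0,"ry": 0,"rz": 0,"grip": -1},{"tx": 0,"ty": 0,"tz": -1,"rx": 0,"ry": 0,"rz": 0,"grip": -1},{"tx": 0,"ty": 0,"tz": -1,"rx": 0,"ry": 0,"rz": 0,"grip": -1},{"tx": 0,"ty": 0,"tz": -1,"rx": 0,"ry": 0,"rz": 0,"grip": -1},{"tx": 0,"ty": 0,"tz": -1,"rx": 0,"ry": 0,"rz": 0,"grip": -1},{"tx": 0,"ty": 0,"tz": -0.4,"rx": 0,"ry": 0,"rz": 0,"grip": -1}])

```text
clock: 6.18
tcp_pos: [0.4042, -0.0753, 0.1178]
orientation: [-1.875, -2.518, 0.002]
contact_force: [-0.7, -0.7, 0.4]
grip_width: 0.0862
```

```bash
python3 - <<'E'
from h import *
st(); grab('wrist','w2.png'); f=grab('side'); cv2.imwrite('pics/s2.png',cv2.resize(f['frame'][150:300,180:400],None,fx=3,fy=3))
E
```

```text
t 6.17 tcp [ 0.4042 -0.0753  0.1178] rv [-1.875e+00 -2.518e+00  2.000e-03] F [-0.7 -0.7  0.4] w 0.0862 q [ 0.5   0.26 -0.52  2.23  0.2   0.7   0.13]
```

View pics/w2.png

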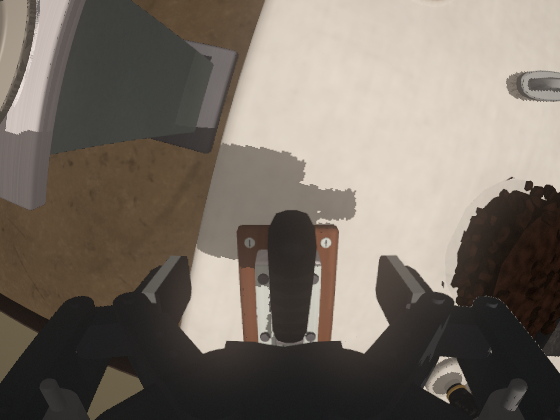

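View pics/s2.png

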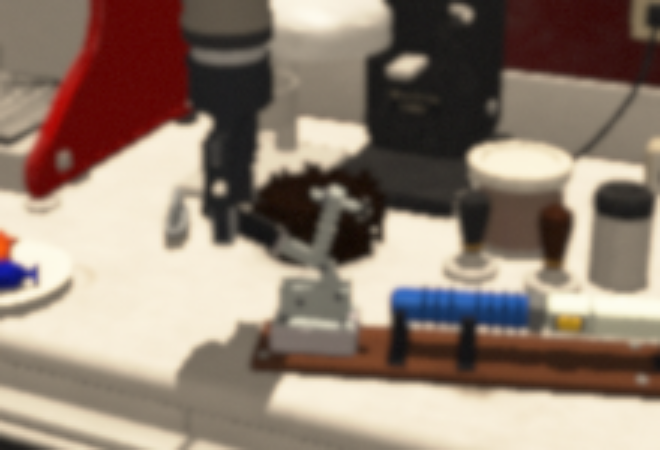

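Call:
drive_tool(commands=[{"tx": 0.1,"ty": 0.03,"tz": 0,"rx": 0,"ry": 0,"rz": 0,"grip": 1},{"tx": 0,"ty": 0,"tz": 0,"rx": 0,"ry": 0,"rz": 0,"grip": 1},{"tx": 0,"ty": 0,"tz": 0,"rx": 0,"ry": 0,"rz": 0,"grip": 1},{"tx": 0,"ty": 0,"tz": 0,"rx": 0,"ry": 0,"rz": 0,"grip": 1},{"tx": 0,"ty": 0,"tz": 0,"rx": 0,"ry": 0,"rz": 0,"grip": 1},{"tx": 0,"ty": 0,"tz": 0,"rx": 0,"ry": 0,"rz": 0,"grip": 1}], grip_force=45)

```text
clock: 7.02
tcp_pos: [0.4074, -0.0741, 0.1195]
orientation: [1.874, 2.521, 0.0]
contact_force: [-1.5, 0.2, 4.5]
grip_width: 0.0174
```

```bash
python3 - <<'E'
from h import *
o=st(); g=R.from_rotvec(o['orientation']).apply([0,0,-.0187])+o['tcp_pos']
print('grasp dock',((g[:2]-o0)@w).round(4),((g[:2]-o0)@n).round(4),g[2].round(4))
# arc
cx,cz=-.083,.060
x0=((g[:2]-o0)@w);z0=g[2];a0=np.degrees(np.arctan2(z0-cz,x0-cx));print(a0,np.hypot(x0-cx,z0-cz))
rad=.132; N=12; a1=72.5
A=np.radians(np.linspace(a0,a1,N+1)); X=cx+rad*np.cos(A);Z=cz+rad*np.sin(A)
X[0]=x0;Z[0]=z0
for i in range(N):
    dx=X[i+1]-X[i];dz=Z[i+1]-Z[i]; print(np.round([dx*w[0]/.02,dx*w[1]/.02,dz/.02],2))
E
```

```text
t 7.03 tcp [ 0.4074 -0.0741  0.1195] rv [1.874 2.521 0.   ] F [-1.5  0.2  4.5] w 0.0174 q [ 0.5   0.26 -0.52  2.23  0.2   0.7   0.13]
grasp dock -0.1857 0.0033 0.1382
142.69125455621958 0.12909937415007358
[ 0.09 -0.31  0.6 ]
[ 0.14 -0.46  0.47]
[ 0.15 -0.51  0.42]
[ 0.17 -0.55  0.36]
[ 0.18 -0.58  0.3 ]
[ 0.18 -0.6   0.24]
[ 0.19 -0.62  0.17]
[ 0.19 -0.64  0.1 ]
[ 0.2  -0.64  0.03]
[ 0.2  -0.64 -0.03]
[ 0.19 -0.64 -0.1 ]
[ 0.19 -0.62 -0.17]
```

Call:
drive_tool(commands=[{"tx": 0.12,"ty": -0.38,"tz": 0.5,"rx": 0,"ry": 0,"rz": 0,"grip": 1},{"tx": 0.14,"ty": -0.46,"tz": 0.47,"rx": 0,"ry": 0,"rz": 0,"grip": 1},{"tx": 0.15,"ty": -0.51,"tz": 0.42,"rx": 0,"ry": 0,"rz": 0,"grip": 1},{"tx": 0.17,"ty": -0.55,"tz": 0.36,"rx": 0,"ry": 0,"rz": 0,"grip": 1},{"tx": 0,"ty": 0,"tz": 0,"rx": 0,"ry": 0,"rz": 0,"grip": 1}])

```text
clock: 7.65
tcp_pos: [0.4191, -0.1136, 0.1548]
orientation: [1.876, 2.519, -0.001]
contact_force: [2.0, -3.3, -6.1]
grip_width: 0.0173
```

Call:
drive_tool(commands=[{"tx": 0.18,"ty": -0.58,"tz": 0.3,"rx": 0,"ry": 0,"rz": 0,"grip": 1},{"tx": 0.18,"ty": -0.6,"tz": 0.24,"rx": 0,"ry": 0,"rz": 0,"grip": 1},{"tx": 0.19,"ty": -0.62,"tz": 0.17,"rx": 0,"ry": 0,"rz": 0,"grip": 1},{"tx": 0.19,"ty": -0.64,"tz": 0.1,"rx": 0,"ry": 0,"rz": 0,"grip": 1},{"tx": 0.2,"ty": -0.64,"tz": 0.03,"rx": 0,"ry": 0,"rz": 0,"grip": 1},{"tx": 0,"ty": 0,"tz": 0,"rx": 0,"ry": 0,"rz": 0,"grip": 1}])

```text
clock: 8.4
tcp_pos: [0.4376, -0.175, 0.1709]
orientation: [-1.876, -2.52, 0.001]
contact_force: [1.2, 0.2, -10.6]
grip_width: 0.0173
```

```bash
python3 - <<'E'
from h import *
o=st(); g=R.from_rotvec(o['orientation']).apply([0,0,-.0187])+o['tcp_pos']
x=(g[:2]-o0)@w;print('grasp dock',x.round(4),((g[:2]-o0)@n).round(4),g[2].round(4),np.hypot(x+.083,g[2]-.06), np.degrees(np.arctan2(g[2]-.06,x+.083)))
f=grab('side'); cv2.imwrite('pics/s3.png',cv2.resize(f['frame'][150:300,180:400],None,fx=3,fy=3))
E
```

```text
t 8.4 tcp [ 0.4376 -0.175   0.1709] rv [-1.876e+00 -2.520e+00  1.000e-03] F [  1.2   0.2 -10.6] w 0.0173 q [ 0.66  0.25 -0.47  2.06  0.15  0.86  0.39]
grasp dock -0.0803 0.0029 0.1896 0.12964997919299728 88.80591953685729
```

View pics/s3.png

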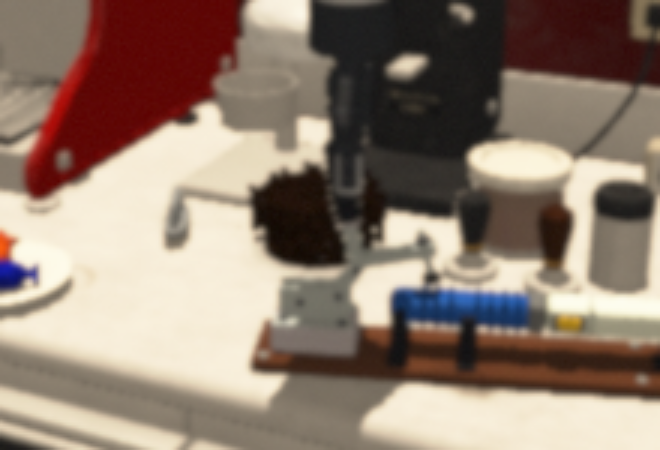

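Call:
drive_tool(commands=[{"tx": 0.18,"ty": -0.58,"tz": -0.03,"rx": 0,"ry": 0,"rz": 0,"grip": 1},{"tx": 0.18,"ty": -0.58,"tz": -0.09,"rx": 0,"ry": 0,"rz": 0,"grip": 1},{"tx": 0.18,"ty": -0.58,"tz": -0.15,"rx": 0,"ry": 0,"rz": 0,"grip": 1},{"tx": 0.04,"ty": -0.12,"tz": -0.04,"rx": 0,"ry": 0,"rz": 0,"grip": 1},{"tx": 0,"ty": 0,"tz": 0,"rx": 0,"ry": 0,"rz": 0,"grip": 1}])

```text
clock: 9.07
tcp_pos: [0.4489, -0.2123, 0.1655]
orientation: [1.876, 2.52, -0.002]
contact_force: [-4.9, 1.5, 0.0]
grip_width: 0.0172
```

```bash
cat > g.py <<'E'
from h import *
import sys
o=st(); g=R.from_rotvec(o['orientation']).apply([0,0,-.0187])+o['tcp_pos']
x=(g[:2]-o0)@w;print('grasp dock',x.round(4),((g[:2]-o0)@n).round(4),g[2].round(4),np.hypot(x+.083,g[2]-.06), np.degrees(np.arctan2(g[2]-.06,x+.083)))
f=grab('side'); cv2.imwrite('pics/%s.png'%sys.argv[1],cv2.resize(f['frame'][150:300,180:460],None,fx=2.8,fy=2.8))
E
python3 g.py s4
```

```text
t 9.07 tcp [ 0.4489 -0.2123  0.1655] rv [ 1.876e+00  2.520e+00 -2.000e-03] F [-4.9  1.5  0. ] w 0.0172 q [ 0.69  0.3  -0.44  2.02  0.17  0.86  0.45]
grasp dock -0.0414 0.0029 0.1842 0.1309498774174831 71.46922984078375
```

View pics/s4.png

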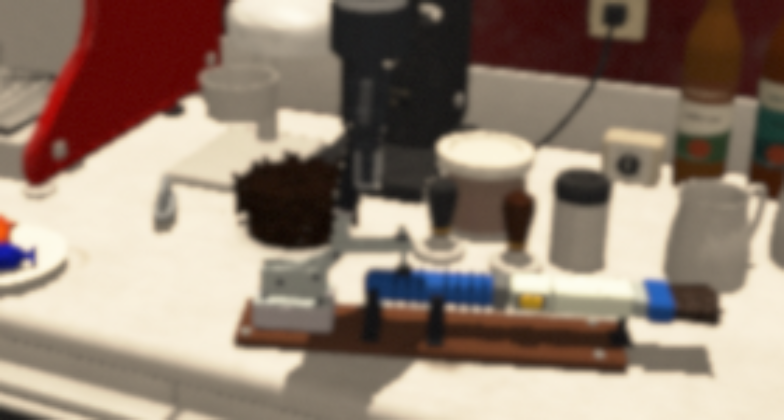

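Call:
drive_tool(commands=[{"tx": 0.06,"ty": -0.19,"tz": -0.05,"rx": 0,"ry": 0,"rz": 0,"grip": 1},{"tx": 0.03,"ty": -0.1,"tz": -0.03,"rx": 0,"ry": 0,"rz": 0,"grip": 1}])

```text
clock: 9.38
tcp_pos: [0.4502, -0.2163, 0.1636]
orientation: [-1.873, -2.519, 0.001]
contact_force: [-8.7, 5.1, 4.8]
grip_width: 0.0171
```

Call:
drive_tool(commands=[{"tx": 0,"ty": 0,"tz": 0,"rx": 0,"ry": 0,"rz": 0,"grip": -1},{"tx": 0,"ty": 0,"tz": 0,"rx": 0,"ry": 0,"rz": 0,"grip": -1},{"tx": 0,"ty": 0,"tz": 0,"rx": 0,"ry": 0,"rz": 0,"grip": -1},{"tx": 0,"ty": 0,"tz": 0.5,"rx": 0,"ry": 0,"rz": 0,"grip": -1},{"tx": 0,"ty": 0,"tz": 1,"rx": 0,"ry": 0,"rz": 0,"grip": -1},{"tx": 0,"ty": 0,"tz": 1,"rx": 0,"ry": 0,"rz": 0,"grip": -1},{"tx": 0,"ty": 0,"tz": 1,"rx": 0,"ry": 0,"rz": 0,"grip": -1},{"tx": 0,"ty": 0,"tz": 1,"rx": 0,"ry": 0,"rz": 0,"grip": -1},{"tx": 0,"ty": 0,"tz": 0.3,"rx": 0,"ry": 0,"rz": 0,"grip": -1}])

```text
clock: 10.5
tcp_pos: [0.4519, -0.217, 0.2611]
orientation: [1.873, 2.519, 0.001]
contact_force: [0.1, -0.2, 0.5]
grip_width: 0.0853
```

```bash
python3 - <<'E'
from h import *
o=st()
for nm in ['side','scene']:
    f=grab(nm,nm+'5.png');P,u,v=pts(f);H=cv2.cvtColor(f['frame'],cv2.COLOR_BGR2HSV)[v,u].astype(int)
    s=(P[:,:2]-o0)@w;t=(P[:,:2]-o0)@n
    y=(H[:,0]>15)&(H[:,0]<32)&(H[:,1]>110)&(abs(t)<.035)&(P[:,2]>.045)
    if y.any(): print(nm,'yel',y.sum(),'s',np.percentile(s[y],[5,50,95]).round(4),'z',np.percentile(P[y,2],[5,50,95]).round(4),'t',t[y].mean().round(4))
    q=(abs(t)<.015)&(P[:,2]>.155)&(P[:,2]<.216)&(s>-.12)&(s<.05)
    for z in np.arange(.155,.216,.01):
        k=q&(P[:,2]>=z)&(P[:,2]<z+.01); 
        if k.any(): print('lever',z.round(3),k.sum(),np.median(s[k]).round(4),np.median(t[k]).round(4))
    # sleeve white extent
    q=(abs(t)<.022)&(P[:,2]>.066)&(P[:,2]<.078)&(H[:,1]<60)&(s>.05)
    print('white s',np.percentile(s[q],[1,99]).round(4),'z',np.median(P[q,2]).round(4))
    x0,x1,y0,y1=(300,400,130,270) if nm=='scene' else (220,450,190,300)
    cv2.imwrite(f'pics/{nm}5c.png',cv2.resize(f['frame'][y0:y1,x0:x1],None,fx=3.4,fy=3.4,interpolation=2))
E
```

```text
t 10.5 tcp [ 0.4519 -0.217   0.2611] rv [1.873e+00 2.519e+00 1.000e-03] F [ 0.1 -0.2  0.5] w 0.0853 q [ 0.73  0.19 -0.46  1.9   0.1   1.06  0.52]
side yel 45 s [0.1044 0.1142 0.1245] z [0.0523 0.0604 0.0668] t -0.0181
lever 0.155 33 -0.0591 -0.005
lever 0.165 34 -0.0569 -0.0051
lever 0.175 31 -0.057 -0.0049
lever 0.185 37 -0.0542 -0.0054
lever 0.195 32 -0.0508 -0.0044
lever 0.205 38 -0.0499 -0.0042
lever 0.215 1 -0.0447 -0.0029
white s [0.0595 0.2466] z 0.072
lever 0.155 26 -0.0686 -0.0002
lever 0.165 25 -0.0654 0.0001
lever 0.175 28 -0.0636 0.001
lever 0.185 24 -0.062 -0.0004
lever 0.195 29 -0.0592 -0.0012
lever 0.205 37 -0.0566 0.001
lever 0.215 1 -0.0531 0.0035
white s [0.0589 0.2797] z 0.0714
```

View pics/side5c.png

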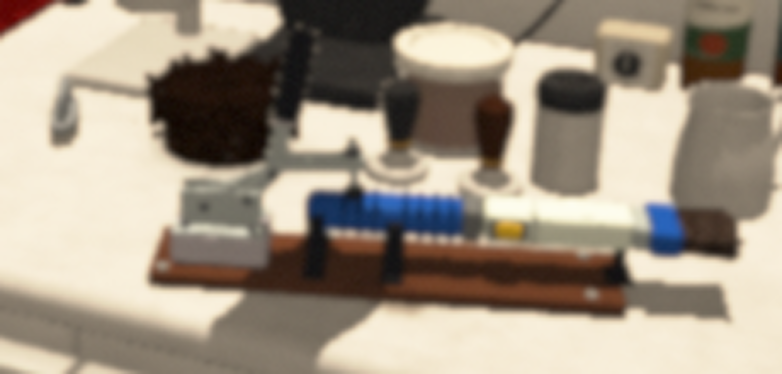

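Call:
drive_tool(commands=[{"tx": 0.28,"ty": -1,"tz": 0,"rx": 0,"ry": 0,"rz": 0,"grip": -1},{"tx": 0.28,"ty": -1,"tz": 0,"rx": 0,"ry": 0,"rz": 0,"grip": -1},{"tx": 0.28,"ty": -1,"tz": 0,"rx": 0,"ry": 0,"rz": 0,"grip": -1},{"tx": 0.28,"ty": -1,"tz": 0,"rx": 0,"ry": 0,"rz": 0,"grip": -1},{"tx": 0.28,"ty": -1,"tz": 0,"rx": 0,"ry": 0,"rz": 0,"grip": -1},{"tx": 0.28,"ty": -1,"tz": -0.6,"rx": 0,"ry": 0,"rz": 0,"grip": -1},{"tx": 0.28,"ty": -1,"tz": -1,"rx": 0,"ry": 0,"rz": 0,"grip": -1},{"tx": 0.09,"ty": -0.25,"tz": -1,"rx": 0,"ry": 0,"rz": 0,"grip": -1},{"tx": 0,"ty": 0,"tz": -1,"rx": 0,"ry": 0,"rz": 0,"grip": -1},{"tx": 0,"ty": 0,"tz": -1,"rx": 0,"ry": 0,"rz": 0,"grip": -1}])

```text
clock: 11.85
tcp_pos: [0.4918, -0.361, 0.1655]
orientation: [-1.873, -2.521, -0.001]
contact_force: [-0.2, -0.2, -0.7]
grip_width: 0.0857
```

```bash
python3 - <<'E'
from h import *
st();o=st();f=grab('wrist','w6.png');P,u,v=wpts(f,o);H=cv2.cvtColor(f['frame'],cv2.COLOR_BGR2HSV)[v,u].astype(int)
s=(P[:,:2]-o0)@w;t=(P[:,:2]-o0)@n
q0=(P[:,2]>.066)&(P[:,2]<.082)&(abs(t)<.03)
for k in np.arange(-.06,.2,.02):
    q=q0&(s>=k)&(s<k+.02)
    if q.sum()>20: print(round(k+.01,3),np.percentile(t[q],[3,97]).round(4),np.percentile(t[q],[3,97]).mean().round(4),np.median(P[q,2]).round(4))
y=(H[:,0]>15)&(H[:,0]<32)&(H[:,1]>110)&(abs(t)<.035)&(P[:,2]>.04)
print('yel',y.sum(),np.percentile(s[y],[5,50,95]) if y.any() else '')
E
```

```text
t 11.85 tcp [ 0.4918 -0.361   0.1655] rv [-1.873e+00 -2.521e+00 -1.000e-03] F [-0.2 -0.2 -0.7] w 0.0857 q [ 0.8   0.47 -0.36  1.76  0.19  0.95  0.66]
t 11.85 tcp [ 0.4918 -0.361   0.1655] rv [-1.873e+00 -2.521e+00 -1.000e-03] F [-0.2 -0.2 -0.7] w 0.0857 q [ 0.8   0.47 -0.36  1.76  0.19  0.95  0.66]
-0.03 [-0.0129  0.0158] 0.0015 0.0711
-0.01 [-0.0136  0.0165] 0.0014 0.0714
0.01 [-0.0128  0.0156] 0.0014 0.0725
0.03 [-0.0129  0.0155] 0.0013 0.0723
0.05 [-0.0129  0.0154] 0.0012 0.0724
0.07 [-0.0128  0.0149] 0.0011 0.0724
0.09 [-0.0138  0.0157] 0.0009 0.0728
0.11 [-0.016   0.0177] 0.0009 0.0722
0.13 [-0.0154  0.0173] 0.001 0.0725
0.15 [-0.0144  0.016 ] 0.0008 0.0725
0.17 [-0.0148  0.0165] 0.0009 0.0725
0.19 [-0.0153  0.0162] 0.0005 0.0725
yel 129 [0.10680785 0.11474796 0.1238914 ]
```

View pics/w6.png

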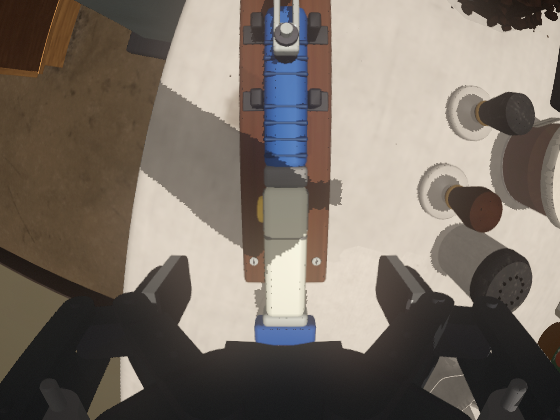

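Call:
drive_tool(commands=[{"tx": 0.02,"ty": -0.06,"tz": -1,"rx": 0,"ry": 0,"rz": 0,"grip": -1},{"tx": 0,"ty": 0,"tz": -1,"rx": 0,"ry": 0,"rz": 0,"grip": -1},{"tx": 0,"ty": 0,"tz": -1,"rx": 0,"ry": 0,"rz": 0,"grip": -1},{"tx": 0,"ty": 0,"tz": -1,"rx": 0,"ry": 0,"rz": 0,"grip": -1},{"tx": 0,"ty": 0,"tz": -1,"rx": 0,"ry": 0,"rz": 0,"grip": -1},{"tx": 0,"ty": 0,"tz": -1,"rx": 0,"ry": 0,"rz": 0,"grip": -1},{"tx": 0,"ty": 0,"tz": -0.25,"rx": 0,"ry": 0,"rz": 0,"grip": -1},{"tx": 0,"ty": 0,"tz": 0,"rx": 0,"ry": 0,"rz": 0,"grip": -1}])

```text
clock: 12.9
tcp_pos: [0.4925, -0.3628, 0.042]
orientation: [-1.874, -2.521, -0.0]
contact_force: [0.2, 0.3, 0.6]
grip_width: 0.0854
```

```bash
python3 g.py s7
```

```text
t 12.9 tcp [ 0.4925 -0.3628  0.042 ] rv [-1.874 -2.521 -0.   ] F [0.2 0.3 0.6] w 0.0854 q [ 0.77  0.62 -0.31  1.83  0.27  0.73  0.59]
grasp dock 0.1154 0.0008 0.0607 0.19836636389627385 0.21417914809132238
```

View pics/s7.png

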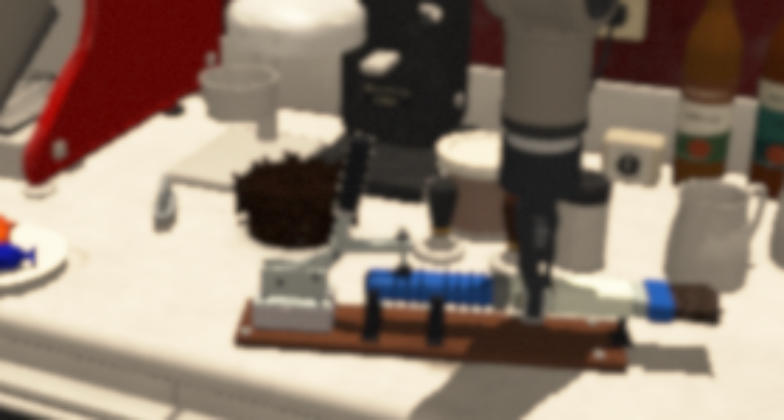

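Call:
drive_tool(commands=[{"tx": 0,"ty": 0,"tz": -0.1,"rx": 0,"ry": 0,"rz": 0,"grip": 1},{"tx": 0,"ty": 0,"tz": 0,"rx": 0,"ry": 0,"rz": 0,"grip": 1},{"tx": 0,"ty": 0,"tz": 0,"rx": 0,"ry": 0,"rz": 0,"grip": 1},{"tx": 0,"ty": 0,"tz": 0,"rx": 0,"ry": 0,"rz": 0,"grip": 1},{"tx": 0,"ty": 0,"tz": 0,"rx": 0,"ry": 0,"rz": 0,"grip": 1},{"tx": 0,"ty": 0,"tz": 0,"rx": 0,"ry": 0,"rz": 0,"grip": 1}], grip_force=40)

```text
clock: 13.7
tcp_pos: [0.4934, -0.363, 0.0411]
orientation: [1.873, 2.52, 0.001]
contact_force: [1.2, 1.2, 6.1]
grip_width: 0.0334
```

Call:
drive_tool(commands=[{"tx": 0.145,"ty": -0.478,"tz": 0,"rx": 0,"ry": 0,"rz": 0,"grip": 1},{"tx": 0.145,"ty": -0.478,"tz": 0,"rx": 0,"ry": 0,"rz": 0,"grip": 1},{"tx": 0.145,"ty": -0.478,"tz": 0,"rx": 0,"ry": 0,"rz": 0,"grip": 1}])

```text
clock: 14.08
tcp_pos: [0.5016, -0.3901, 0.041]
orientation: [-1.872, -2.521, -0.002]
contact_force: [-1.4, 5.7, 10.3]
grip_width: 0.0335
```

```bash
python3 g.py s8
```

```text
t 14.07 tcp [ 0.5016 -0.3901  0.041 ] rv [-1.872e+00 -2.521e+00 -2.000e-03] F [-1.4  5.7 10.3] w 0.0335 q [ 0.79  0.66 -0.31  1.77  0.27  0.76  0.63]
grasp dock 0.1441 0.0016 0.0597 0.22711628945429815 -0.06818133537216794
```

View pics/s8.png

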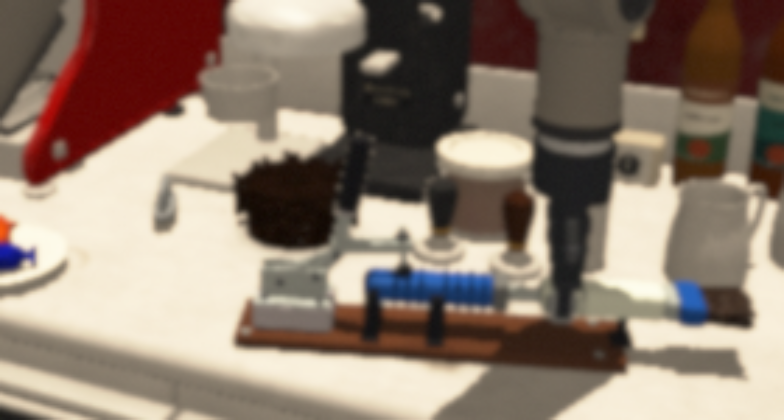

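Call:
drive_tool(commands=[{"tx": 0.145,"ty": -0.478,"tz": 0.04,"rx": 0,"ry": 0,"rz": 0,"grip": 1},{"tx": 0.145,"ty": -0.478,"tz": 0,"rx": 0,"ry": 0,"rz": 0,"grip": 1},{"tx": 0.145,"ty": -0.478,"tz": 0,"rx": 0,"ry": 0,"rz": 0,"grip": 1},{"tx": 0.1,"ty": -0.33,"tz": 0,"rx": 0,"ry": 0,"rz": 0,"grip": 1},{"tx": 0,"ty": 0,"tz": 0,"rx": 0,"ry": 0,"rz": 0,"grip": 1}])

```text
clock: 14.75
tcp_pos: [0.5123, -0.4284, 0.0411]
orientation: [1.875, 2.518, -0.001]
contact_force: [3.2, -0.4, 1.9]
grip_width: 0.0333
```

```bash
python3 g.py s9
```

```text
t 14.75 tcp [ 0.5123 -0.4284  0.0411] rv [ 1.875e+00  2.518e+00 -1.000e-03] F [ 3.2 -0.4  1.9] w 0.0333 q [ 0.82  0.69 -0.31  1.69  0.27  0.8   0.68]
grasp dock 0.1839 0.0007 0.0598 0.26685261878423117 -0.03346212318263859
```

View pics/s9.png

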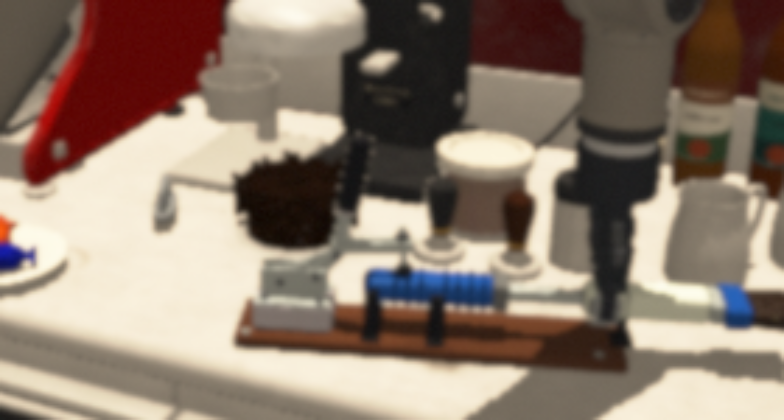

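Call:
drive_tool(commands=[{"tx": 0.03,"ty": -0.1,"tz": 0,"rx": 0,"ry": 0,"rz": 0,"grip": 1},{"tx": 0,"ty": 0,"tz": 0,"rx": 0,"ry": 0,"rz": 0,"grip": 1}])

```text
clock: 15.05
tcp_pos: [0.5124, -0.4285, 0.041]
orientation: [-1.874, -2.521, -0.0]
contact_force: [2.6, 1.8, 1.4]
grip_width: 0.0336
```

Call:
drive_tool(commands=[{"tx": 0.02,"ty": -0.07,"tz": 0,"rx": 0,"ry": 0,"rz": 0,"grip": 1},{"tx": 0,"ty": 0,"tz": 0,"rx": 0,"ry": 0,"rz": 0,"grip": 1}])

```text
clock: 15.3
tcp_pos: [0.5129, -0.4299, 0.0411]
orientation: [-1.874, -2.521, -0.001]
contact_force: [1.5, 4.3, 2.3]
grip_width: 0.0335
```

Call:
drive_tool(commands=[{"tx": 0,"ty": 0,"tz": 0,"rx": 0,"ry": 0,"rz": 0,"grip": 1}])

```text
clock: 15.42
tcp_pos: [0.5129, -0.43, 0.0411]
orientation: [-1.874, -2.521, -0.0]
contact_force: [1.8, 3.3, 1.9]
grip_width: 0.0334
```

Call:
drive_tool(commands=[{"tx": 0.02,"ty": -0.06,"tz": 0,"rx": 0,"ry": 0,"rz": 0,"grip": 1},{"tx": 0,"ty": 0,"tz": 0,"rx": 0,"ry": 0,"rz": 0,"grip": 1}])

```text
clock: 15.68
tcp_pos: [0.5132, -0.4313, 0.0411]
orientation: [-1.874, -2.521, -0.0]
contact_force: [1.8, 3.0, 3.1]
grip_width: 0.0332
```

Call:
drive_tool(commands=[{"tx": 0.02,"ty": -0.06,"tz": 0,"rx": 0,"ry": 0,"rz": 0,"grip": 1},{"tx": 0,"ty": 0,"tz": 0,"rx": 0,"ry": 0,"rz": 0,"grip": 1}])

```text
clock: 15.92
tcp_pos: [0.5132, -0.4313, 0.041]
orientation: [-1.872, -2.52, -0.001]
contact_force: [-0.4, 8.4, 6.0]
grip_width: 0.0335
```

```bash
python3 g.py s10; python3 - <<'E'
from h import *
for nm in ['side','scene']:
    f=grab(nm);P,u,v=pts(f);H=cv2.cvtColor(f['frame'],cv2.COLOR_BGR2HSV)[v,u].astype(int)
    s=(P[:,:2]-o0)@w;t=(P[:,:2]-o0)@n
    b=(H[:,0]>100)&(H[:,0]<130)&(H[:,1]>90)&(abs(t)<.025)&(P[:,2]>.045)
    for lo,hi in [(-.08,.15),(.2,.4)]:
        k=b&(s>lo)&(s<hi); print(nm,lo,np.percentile(s[k],[1,99]).round(4))
    d=np.load(nm+'.npz');P=d['P'];H=d['H'];s=(P[:,:2]-o0)@w;t=(P[:,:2]-o0)@n
    b=(H[:,0]>100)&(H[:,0]<130)&(H[:,1]>90)&(abs(t)<.025)&(P[:,2]>.045)
    for lo,hi in [(-.08,.15),(.17,.4)]:
        k=b&(s>lo)&(s<hi); print(nm,'before',lo,np.percentile(s[k],[1,99]).round(4))
E
```

```text
t 15.93 tcp [ 0.5132 -0.4313  0.041 ] rv [-1.872e+00 -2.520e+00 -1.000e-03] F [-0.4  8.4  6. ] w 0.0335 q [ 0.82  0.7  -0.31  1.68  0.27  0.81  0.68]
grasp dock 0.1869 0.0008 0.0597 0.26989883644392504 -0.05422834758229671
side -0.08 [-0.0372  0.0776]
side 0.2 [0.2915 0.3167]
side before -0.08 [-0.0385  0.0776]
side before 0.17 [0.2221 0.2448]
scene -0.08 [-0.0138  0.0789]Traceback (most recent call last):
  File "<stdin>", line 7, in <module>
    return _quantile_unchecked(
        a, q, axis, out, overwrite_input, method, keepdims, weights)
    return _ureduce(a,
                    func=_quantile_ureduce_func,
    ...<5 lines>...
                    overwrite_input=overwrite_input,
                    method=method)
    r = func(a, **kwargs)
    result = _quantile(arr,
                       quantiles=q,
    ...<2 lines>...
                       out=out,
                       weights=wgt)
    slices_having_nans = np.isnan(arr[-1, ...])
                                  ~~~^^^^^^^^^
IndexError: index -1 is out of bounds for axis 0 with size 0
```

Call:
drive_tool(commands=[{"tx": -0.03,"ty": 0.095,"tz": 0,"rx": 0,"ry": 0,"rz": 0,"grip": 1},{"tx": 0,"ty": 0,"tz": 0,"rx": 0,"ry": 0,"rz": 0,"grip": 1}])

```text
clock: 16.32
tcp_pos: [0.5131, -0.4313, 0.0411]
orientation: [1.875, 2.52, -0.0]
contact_force: [2.4, 2.2, 0.7]
grip_width: 0.0337
```

Call:
drive_tool(commands=[{"tx": -0.02,"ty": 0.06,"tz": 0,"rx": 0,"ry": 0,"rz": 0,"grip": 1},{"tx": 0,"ty": 0,"tz": 0,"rx": 0,"ry": 0,"rz": 0,"grip": 1}])

```text
clock: 16.58
tcp_pos: [0.5128, -0.4307, 0.0413]
orientation: [1.875, 2.519, -0.001]
contact_force: [3.6, -1.5, -0.2]
grip_width: 0.0336
```

Call:
drive_tool(commands=[{"tx": 0,"ty": 0,"tz": 0,"rx": 0,"ry": 0,"rz": 0,"grip": -1},{"tx": 0,"ty": 0,"tz": 0,"rx": 0,"ry": 0,"rz": 0,"grip": -1},{"tx": 0,"ty": 0,"tz": 0,"rx": 0,"ry": 0,"rz": 0,"grip": -1},{"tx": 0,"ty": 0,"tz": 0,"rx": 0,"ry": 0,"rz": 0,"grip": -1},{"tx": 0,"ty": 0,"tz": 0.5,"rx": 0,"ry": 0,"rz": 0,"grip": -1},{"tx": 0,"ty": 0,"tz": 1,"rx": 0,"ry": 0,"rz": 0,"grip": -1},{"tx": 0,"ty": 0,"tz": 1,"rx": 0,"ry": 0,"rz": 0,"grip": -1},{"tx": 0,"ty": 0,"tz": 1,"rx": 0,"ry": 0,"rz": 0,"grip": -1},{"tx": -0.1,"ty": 0.4,"tz": 1,"rx": 0,"ry": 0,"rz": 0,"grip": -1},{"tx": -0.2,"ty": 0.7,"tz": 1,"rx": 0,"ry": 0,"rz": 0,"grip": -1}])

```text
clock: 17.82
tcp_pos: [0.5065, -0.4073, 0.1527]
orientation: [1.875, 2.52, 0.0]
contact_force: [-0.6, -0.0, 0.3]
grip_width: 0.0855
```

```bash
cat > y.py <<'E'
from h import *
import sys
o=st();tag=sys.argv[1]
for nm in ['side','wrist']:
    f=grab(nm,nm+tag+'.png');P,u,v=pts(f) if nm!='wrist' else wpts(f,o);H=cv2.cvtColor(f['frame'],cv2.COLOR_BGR2HSV)[v,u].astype(int)
    s=(P[:,:2]-o0)@w;t=(P[:,:2]-o0)@n
    y=(H[:,0]>15)&(H[:,0]<32)&(H[:,1]>110)&(abs(t)<.035)&(P[:,2]>.045)&(P[:,2]<.08)
    if y.any(): print(nm,'yel',y.sum(),'s',np.percentile(s[y],[5,50,95]).round(4),'t',np.percentile(t[y],[5,50,95]).round(4))
    b=(H[:,0]>100)&(H[:,0]<130)&(H[:,1]>90)&(abs(t)<.03)&(P[:,2]>.045)
    for lo,hi in [(-.08,.15),(.2,.4)]:
        k=b&(s>lo)&(s<hi); 
        if k.any(): print(nm,'blue',np.percentile(s[k],[1,99]).round(4))
    q=(abs(t)<.04)&(P[:,2]>.048)&(P[:,2]<.068)&(s>.19)&(s<.27); 
    if q.any(): print('sleeve side t',np.percentile(t[q],[5,50]).round(4))
f=cv2.imread('pics/side%s.png'%tag); cv2.imwrite('pics/sidec%s.png'%tag,cv2.resize(f[190:300,220:460],None,fx=3.3,fy=3.3,interpolation=2))
E
python3 y.py 11
```

```text
t 17.82 tcp [ 0.5065 -0.4073  0.1527] rv [1.875 2.52  0.   ] F [-0.6 -0.   0.3] w 0.0855 q [ 0.83  0.54 -0.35  1.67  0.21  0.97  0.7 ]
side yel 42 s [0.1753 0.1852 0.1958] t [-0.0211 -0.0181 -0.0141]
side blue [-0.0372  0.0776]
side blue [0.2904 0.3147]
sleeve side t [-0.0175 -0.0137]
wrist yel 127 s [0.1786 0.186  0.1945] t [-0.0223 -0.0202 -0.0184]
wrist blue [0.0079 0.0809]
sleeve side t [-0.0202 -0.0149]
```

View pics/sidec11.png

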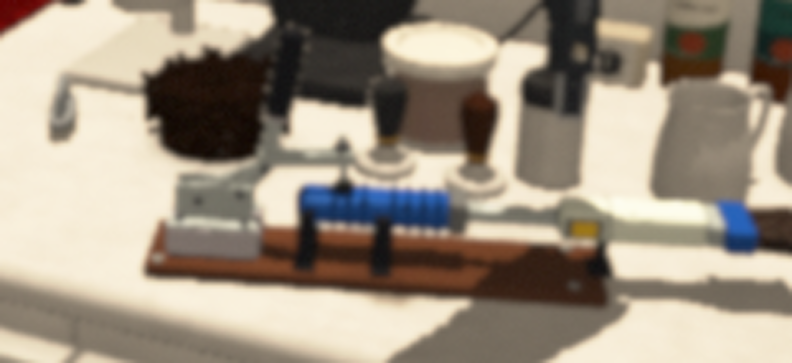

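View pics/wrist11.png

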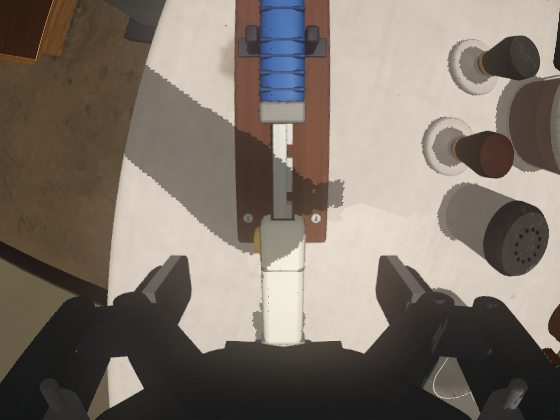

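Call:
drive_tool(commands=[{"tx": -0.29,"ty": 0.97,"tz": 0.7,"rx": 0,"ry": 0,"rz": 0,"grip": -1},{"tx": -0.29,"ty": 0.97,"tz": 0.7,"rx": 0,"ry": 0,"rz": 0,"grip": -1},{"tx": -0.29,"ty": 0.97,"tz": 0.7,"rx": 0,"ry": 0,"rz": 0,"grip": -1},{"tx": -0.29,"ty": 0.97,"tz": 0.7,"rx": 0,"ry": 0,"rz": 0,"grip": -1},{"tx": -0.29,"ty": 0.97,"tz": 0.7,"rx": 0,"ry": 0,"rz": 0,"grip": -1},{"tx": -0.29,"ty": 0.97,"tz": 0.7,"rx": 0,"ry": 0,"rz": 0,"grip": -1},{"tx": -0.29,"ty": 0.97,"tz": 0.5,"rx": 0,"ry": 0,"rz": 0,"grip": -1},{"tx": -0.29,"ty": 0.97,"tz": 0,"rx": 0,"ry": 0,"rz": 0,"grip": -1},{"tx": -0.29,"ty": 0.97,"tz": 0,"rx": 0,"ry": 0,"rz": 0,"grip": -1},{"tx": -0.29,"ty": 0.97,"tz": 0,"rx": 0,"ry": 0,"rz": 0,"grip": -1}])

```text
clock: 19.18
tcp_pos: [0.4479, -0.2123, 0.2446]
orientation: [-1.874, -2.52, 0.0]
contact_force: [0.5, -0.3, -0.1]
grip_width: 0.0852
```

```bash
python3 y.py 12
```

```text
t 19.18 tcp [ 0.4479 -0.2123  0.2446] rv [-1.874 -2.52   0.   ] F [ 0.5 -0.3 -0.1] w 0.0852 q [ 0.72  0.2  -0.46  1.93  0.1   1.03  0.51]
side yel 42 s [0.1754 0.1854 0.1954] t [-0.0217 -0.0187 -0.0139]
side blue [-0.0368  0.0776]
side blue [0.2908 0.3149]
sleeve side t [-0.0167 -0.0136]
wrist blue [-0.034   0.0824]
```

View pics/wrist12.png

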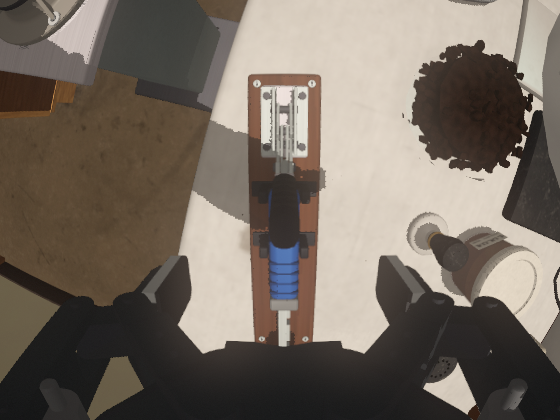

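Call:
drive_tool(commands=[{"tx": 0,"ty": 0,"tz": -1,"rx": 0,"ry": 0,"rz": 0,"grip": -1},{"tx": 0,"ty": 0,"tz": -1,"rx": 0,"ry": 0,"rz": 0,"grip": -1},{"tx": 0,"ty": 0,"tz": -1,"rx": 0,"ry": 0,"rz": 0,"grip": -1},{"tx": 0,"ty": 0,"tz": -0.9,"rx": 0,"ry": 0,"rz": 0,"grip": -1},{"tx": 0,"ty": 0,"tz": 0,"rx": 0,"ry": 0,"rz": 0,"grip": 1},{"tx": 0,"ty": 0,"tz": 0,"rx": 0,"ry": 0,"rz": 0,"grip": 1},{"tx": 0,"ty": 0,"tz": 0,"rx": 0,"ry": 0,"rz": 0,"grip": 1},{"tx": 0,"ty": 0,"tz": 0,"rx": 0,"ry": 0,"rz": 0,"grip": 1},{"tx": 0,"ty": 0,"tz": 0,"rx": 0,"ry": 0,"rz": 0,"grip": 1},{"tx": 0,"ty": 0,"tz": 0,"rx": 0,"ry": 0,"rz": 0,"grip": 1}], grip_force=45)

```text
clock: 20.52
tcp_pos: [0.4493, -0.2139, 0.1678]
orientation: [1.874, 2.52, 0.0]
contact_force: [-0.6, -0.9, 4.4]
grip_width: 0.0171
```

```bash
python3 - <<'E'
from h import *
o=st(); g=R.from_rotvec(o['orientation']).apply([0,0,-.0187])+o['tcp_pos']
cx,cz=-.082,.060
x0=((g[:2]-o0)@w);z0=g[2];a0=np.degrees(np.arctan2(z0-cz,x0-cx));rad=np.hypot(x0-cx,z0-cz);print(x0,(g[:2]-o0)@n,z0,a0,rad)
N=13
A=np.radians(np.linspace(a0,143.5,N+1)); X=cx+rad*np.cos(A);Z=cz+rad*np.sin(A)
for i in range(N):
    dx=X[i+1]-X[i];dz=Z[i+1]-Z[i]; print(np.round([dx*w[0]/.02,dx*w[1]/.02,dz/.02],2))
E
```

```text
t 20.52 tcp [ 0.4493 -0.2139  0.1678] rv [1.874 2.52  0.   ] F [-0.6 -0.9  4.4] w 0.0171 q [ 0.7   0.3  -0.45  2.01  0.17  0.86  0.45]
-0.0397022526040275 0.0027672475270831137 0.18651817535870321 71.51410978825962 0.13340145475544513
[-0.18  0.59  0.17]
[-0.18  0.61  0.11]
[-0.19  0.61  0.05]
[-0.19  0.62 -0.01]
[-0.19  0.61 -0.07]
[-0.18  0.6  -0.13]
[-0.18  0.59 -0.19]
[-0.17  0.57 -0.25]
[-0.16  0.54 -0.31]
[-0.16  0.51 -0.36]
[-0.14  0.47 -0.41]
[-0.13  0.43 -0.46]
[-0.12  0.39 -0.5 ]
```

Call:
drive_tool(commands=[{"tx": -0.18,"ty": 0.59,"tz": 0.17,"rx": 0,"ry": 0,"rz": 0,"grip": 1},{"tx": -0.18,"ty": 0.61,"tz": 0.11,"rx": 0,"ry": 0,"rz": 0,"grip": 1},{"tx": -0.19,"ty": 0.61,"tz": 0.05,"rx": 0,"ry": 0,"rz": 0,"grip": 1},{"tx": -0.19,"ty": 0.62,"tz": -0.01,"rx": 0,"ry": 0,"rz": 0,"grip": 1},{"tx": -0.19,"ty": 0.61,"tz": -0.07,"rx": 0,"ry": 0,"rz": 0,"grip": 1},{"tx": -0.18,"ty": 0.6,"tz": -0.13,"rx": 0,"ry": 0,"rz": 0,"grip": 1}])

```text
clock: 21.28
tcp_pos: [0.427, -0.14, 0.1705]
orientation: [1.873, 2.52, 0.001]
contact_force: [2.1, -1.0, 7.6]
grip_width: 0.0172
```

Call:
drive_tool(commands=[{"tx": -0.18,"ty": 0.59,"tz": -0.19,"rx": 0,"ry": 0,"rz": 0,"grip": 1},{"tx": -0.17,"ty": 0.57,"tz": -0.25,"rx": 0,"ry": 0,"rz": 0,"grip": 1},{"tx": -0.16,"ty": 0.54,"tz": -0.31,"rx": 0,"ry": 0,"rz": 0,"grip": 1},{"tx": -0.16,"ty": 0.51,"tz": -0.36,"rx": 0,"ry": 0,"rz": 0,"grip": 1},{"tx": -0.14,"ty": 0.47,"tz": -0.41,"rx": 0,"ry": 0,"rz": 0,"grip": 1},{"tx": -0.13,"ty": 0.43,"tz": -0.46,"rx": 0,"ry": 0,"rz": 0,"grip": 1}])

```text
clock: 22.02
tcp_pos: [0.4079, -0.0764, 0.1303]
orientation: [1.873, 2.522, 0.002]
contact_force: [3.2, 1.4, 4.9]
grip_width: 0.0174
```

```bash
python3 g.py s13
```

```text
t 22.02 tcp [ 0.4079 -0.0764  0.1303] rv [1.873e+00 2.522e+00 2.000e-03] F [3.2 1.4 4.9] w 0.0174 q [ 0.52  0.24 -0.54  2.22  0.18  0.73  0.15]
grasp dock -0.1832 0.0031 0.149 0.1340663710945764 138.3960543807399
```

View pics/s13.png

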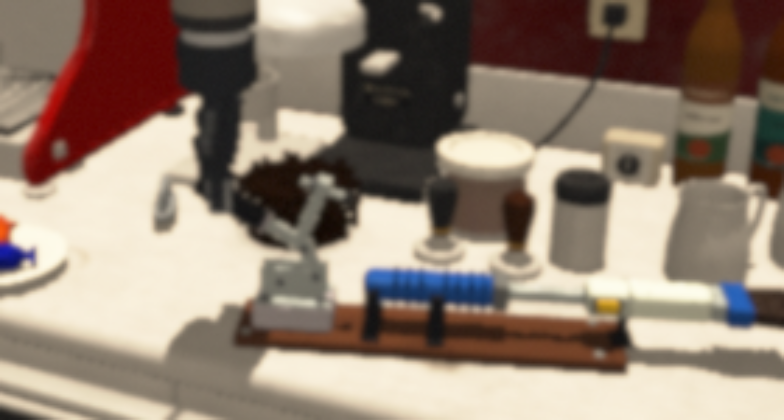

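Call:
drive_tool(commands=[{"tx": -0.12,"ty": 0.38,"tz": -0.5,"rx": 0,"ry": 0,"rz": 0,"grip": 1},{"tx": -0.03,"ty": 0.1,"tz": -0.14,"rx": 0,"ry": 0,"rz": 0,"grip": 1},{"tx": 0,"ty": 0,"tz": 0,"rx": 0,"ry": 0,"rz": 0,"grip": 1}])

```text
clock: 22.45
tcp_pos: [0.4056, -0.0681, 0.1192]
orientation: [1.873, 2.52, 0.0]
contact_force: [-3.8, 0.2, 28.7]
grip_width: 0.0172
```

Call:
drive_tool(commands=[{"tx": 0,"ty": 0,"tz": 0.1,"rx": 0,"ry": 0,"rz": 0,"grip": 1},{"tx": 0,"ty": 0,"tz": 0,"rx": 0,"ry": 0,"rz": 0,"grip": -1},{"tx": 0,"ty": 0,"tz": 0,"rx": 0,"ry": 0,"rz": 0,"grip": -1},{"tx": 0,"ty": 0,"tz": 0,"rx": 0,"ry": 0,"rz": 0,"grip": -1},{"tx": 0,"ty": 0,"tz": 0.5,"rx": 0,"ry": 0,"rz": 0,"grip": -1},{"tx": 0,"ty": 0,"tz": 1,"rx": 0,"ry": 0,"rz": 0,"grip": -1},{"tx": 0,"ty": 0,"tz": 1,"rx": 0,"ry": 0,"rz": 0,"grip": -1},{"tx": 0,"ty": 0,"tz": 1,"rx": 0,"ry": 0,"rz": 0,"grip": -1},{"tx": 0,"ty": 0,"tz": 1,"rx": 0,"ry": 0,"rz": 0,"grip": -1},{"tx": 0,"ty": 0,"tz": 1,"rx": 0,"ry": 0,"rz": 0,"grip": -1}])

```text
clock: 23.7
tcp_pos: [0.4044, -0.0688, 0.2303]
orientation: [1.874, 2.521, 0.0]
contact_force: [0.6, 0.9, 0.5]
grip_width: 0.0853
```

```bash
python3 y.py 14
```

```text
t 23.7 tcp [ 0.4044 -0.0688  0.2303] rv [1.874 2.521 0.   ] F [0.6 0.9 0.5] w 0.0853 q [ 0.56  0.07 -0.56  2.12  0.05  0.96  0.27]
side yel 43 s [0.1753 0.1851 0.1961] t [-0.021  -0.0174 -0.0128]
side blue [-0.0387  0.0776]
side blue [0.2908 0.3153]
sleeve side t [-0.0171 -0.0138]
wrist blue [-0.0418 -0.008 ]
```

View pics/sidec14.png

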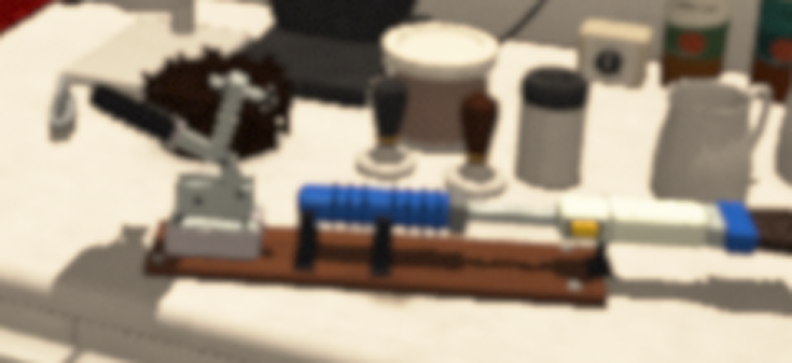

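Call:
drive_tool(commands=[{"tx": 0.284,"ty": -0.945,"tz": 0,"rx": 0,"ry": 0,"rz": 0,"grip": -1},{"tx": 0.284,"ty": -0.945,"tz": 0,"rx": 0,"ry": 0,"rz": 0,"grip": -1},{"tx": 0.284,"ty": -0.945,"tz": 0,"rx": 0,"ry": 0,"rz": 0,"grip": -1},{"tx": 0.284,"ty": -0.945,"tz": 0,"rx": 0,"ry": 0,"rz": 0,"grip": -1},{"tx": 0.284,"ty": -0.945,"tz": 0,"rx": 0,"ry": 0,"rz": 0,"grip": -1},{"tx": 0.284,"ty": -0.945,"tz": 0,"rx": 0,"ry": 0,"rz": 0,"grip": -1},{"tx": 0.284,"ty": -0.945,"tz": 0,"rx": 0,"ry": 0,"rz": 0,"grip": -1},{"tx": 0.284,"ty": -0.945,"tz": 0,"rx": 0,"ry": 0,"rz": 0,"grip": -1},{"tx": 0.284,"ty": -0.945,"tz": 0,"rx": 0,"ry": 0,"rz": 0,"grip": -1},{"tx": 0.284,"ty": -0.945,"tz": 0,"rx": 0,"ry": 0,"rz": 0,"grip": -1}])

```text
clock: 25.05
tcp_pos: [0.4618, -0.2593, 0.2291]
orientation: [1.874, 2.521, 0.0]
contact_force: [0.1, 1.2, -0.8]
grip_width: 0.0854
```

Call:
drive_tool(commands=[{"tx": 0.284,"ty": -0.945,"tz": -0.5,"rx": 0,"ry": 0,"rz": 0,"grip": -1},{"tx": 0.284,"ty": -0.945,"tz": -1,"rx": 0,"ry": 0,"rz": 0,"grip": -1},{"tx": 0.284,"ty": -0.945,"tz": -1,"rx": 0,"ry": 0,"rz": 0,"grip": -1},{"tx": 0,"ty": 0,"tz": -0.5,"rx": 0,"ry": 0,"rz": 0,"grip": -1},{"tx": 0,"ty": 0,"tz": 0,"rx": 0,"ry": 0,"rz": 0,"grip": -1}])

```text
clock: 25.68
tcp_pos: [0.4779, -0.3137, 0.1681]
orientation: [-1.872, -2.52, -0.0]
contact_force: [-0.7, 0.7, -0.2]
grip_width: 0.0852
```

```bash
python3 y.py 15; python3 - <<'E'
from h import *
o=st();p=np.array(o['tcp_pos']);print('s,t',(p[:2]-o0)@w,(p[:2]-o0)@n)
f=grab('wrist');P,u,v=wpts(f,o);s=(P[:,:2]-o0)@w;t=(P[:,:2]-o0)@n
q=(P[:,2]>.055)&(P[:,2]<.066)&(abs(t)<.03)&(abs(t)>.019)
h,e=np.histogram(s[q],np.arange(-.04,.12,.004));print([(round(a,3),int(b)) for a,b in zip(e,h) if b])
E
```

```text
t 25.68 tcp [ 0.4779 -0.3137  0.1681] rv [-1.872 -2.52  -0.   ] F [-0.7  0.7 -0.2] w 0.0852 q [ 0.76  0.41 -0.37  1.85  0.18  0.92  0.61]
side yel 43 s [0.1754 0.1856 0.1956] t [-0.021  -0.0175 -0.0134]
side blue [-0.0387  0.0777]
side blue [0.2904 0.3153]
sleeve side t [-0.0172 -0.014 ]
wrist yel 77 s [0.1764 0.1828 0.1928] t [-0.0203 -0.019  -0.0172]
wrist blue [-0.0402  0.0785]
sleeve side t [-0.0201 -0.017 ]
t 25.77 tcp [ 0.4788 -0.3138  0.1695] rv [1.873e+00 2.522e+00 1.000e-03] F [0.1 0.1 0.6] w 0.0855 q [ 0.76  0.4  -0.37  1.85  0.18  0.92  0.61]
s,t 0.06449534741790114 0.0019157539611102795
[(np.float64(-0.04), 91), (np.float64(-0.036), 102), (np.float64(-0.032), 111), (np.float64(-0.028), 63), (np.float64(0.02), 57), (np.float64(0.024), 99), (np.float64(0.028), 98), (np.float64(0.032), 83)]
```

View pics/wrist15.png

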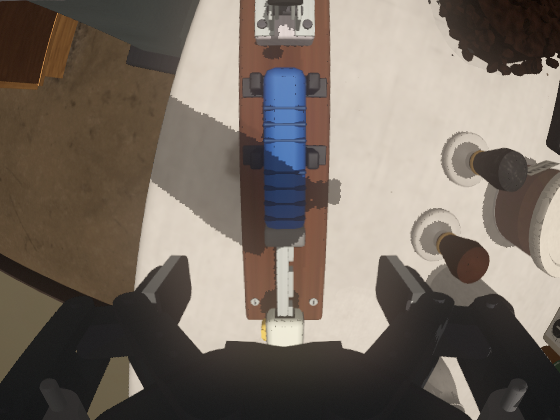

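Call:
drive_tool(commands=[{"tx": 0,"ty": 0,"tz": -1,"rx": 0,"ry": 0,"rz": 0,"grip": -1},{"tx": 0,"ty": 0,"tz": -1,"rx": 0,"ry": 0,"rz": 0,"grip": -1},{"tx": 0,"ty": 0,"tz": -1,"rx": 0,"ry": 0,"rz": 0,"grip": -1},{"tx": 0,"ty": 0,"tz": -1,"rx": 0,"ry": 0,"rz": 0,"grip": -1},{"tx": 0,"ty": 0,"tz": -1,"rx": 0,"ry": 0,"rz": 0,"grip": -1},{"tx": 0,"ty": 0,"tz": -1,"rx": 0,"ry": 0,"rz": 0,"grip": -1},{"tx": 0,"ty": 0,"tz": -0.4,"rx": 0,"ry": 0,"rz": 0,"grip": -1},{"tx": 0,"ty": 0,"tz": 0,"rx": 0,"ry": 0,"rz": 0,"grip": -1}], grip_force=90)

```text
clock: 26.82
tcp_pos: [0.4784, -0.3145, 0.0409]
orientation: [-1.874, -2.521, -0.0]
contact_force: [-0.6, -0.5, 0.1]
grip_width: 0.0856
```

Call:
drive_tool(commands=[{"tx": 0,"ty": 0,"tz": 0,"rx": 0,"ry": 0,"rz": 0,"grip": 1},{"tx": 0,"ty": 0,"tz": 0,"rx": 0,"ry": 0,"rz": 0,"grip": 1},{"tx": 0,"ty": 0,"tz": 0,"rx": 0,"ry": 0,"rz": 0,"grip": 1},{"tx": 0,"ty": 0,"tz": 0,"rx": 0,"ry": 0,"rz": 0,"grip": 1},{"tx": 0,"ty": 0,"tz": 0,"rx": 0,"ry": 0,"rz": 0,"grip": 1},{"tx": 0,"ty": 0,"tz": 0,"rx": 0,"ry": 0,"rz": 0,"grip": 1}])

```text
clock: 27.58
tcp_pos: [0.4791, -0.3149, 0.0419]
orientation: [1.874, 2.52, 0.0]
contact_force: [-0.2, 0.7, 6.5]
grip_width: 0.0306
```

Call:
drive_tool(commands=[{"tx": 0,"ty": 0,"tz": 0.3,"rx": 0,"ry": 0,"rz": 0,"grip": 1},{"tx": 0,"ty": 0,"tz": 0.5,"rx": 0,"ry": 0,"rz": 0,"grip": 1},{"tx": 0,"ty": 0,"tz": 0.5,"rx": 0,"ry": 0,"rz": 0,"grip": 1},{"tx": 0,"ty": 0,"tz": 0.5,"rx": 0,"ry": 0,"rz": 0,"grip": 1},{"tx": 0,"ty": 0,"tz": 0.5,"rx": 0,"ry": 0,"rz": 0,"grip": 1},{"tx": 0,"ty": 0,"tz": 0,"rx": 0,"ry": 0,"rz": 0,"grip": 1}])

```text
clock: 28.32
tcp_pos: [0.479, -0.3151, 0.0882]
orientation: [1.874, 2.52, 0.0]
contact_force: [-0.0, 0.1, -1.6]
grip_width: 0.0304
```

```bash
python3 g.py s16
```

```text
t 28.32 tcp [ 0.479  -0.3151  0.0882] rv [1.874 2.52  0.   ] F [-0.   0.1 -1.6] w 0.0304 q [ 0.74  0.51 -0.34  1.9   0.24  0.77  0.56]
grasp dock 0.0657 0.0017 0.1069 0.15591427098636143 17.495319726693015
```

View pics/s16.png

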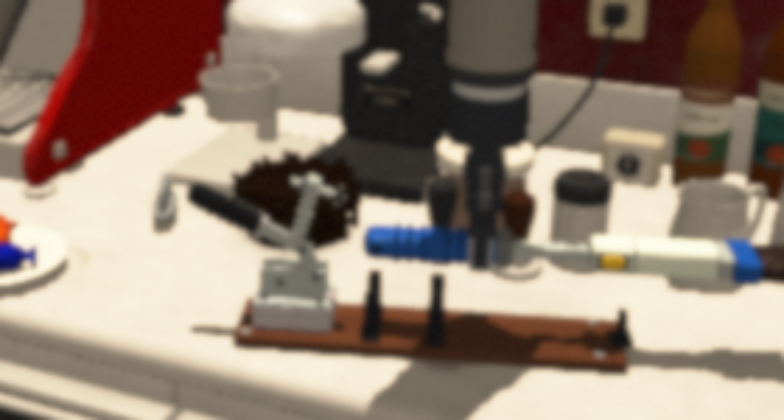

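Call:
drive_tool(commands=[{"tx": 0,"ty": 0,"tz": 0.5,"rx": 0,"ry": 0,"rz": 0,"grip": 1},{"tx": 0,"ty": 0,"tz": 0.5,"rx": 0,"ry": 0,"rz": 0,"grip": 1},{"tx": 0,"ty": 0,"tz": 0.5,"rx": 0,"ry": 0,"rz": 0,"grip": 1},{"tx": 0,"ty": 0,"tz": 0.5,"rx": 0,"ry": 0,"rz": 0,"grip": 1},{"tx": 0,"ty": 0,"tz": 0.5,"rx": 0,"ry": 0,"rz": 0,"grip": 1},{"tx": 0,"ty": 0,"tz": 0.5,"rx": 0,"ry": 0,"rz": 0,"grip": 1},{"tx": 0,"ty": 0,"tz": 0.5,"rx": 0,"ry": 0,"rz": 0,"grip": 1},{"tx": 0,"ty": 0,"tz": 0.5,"rx": 0,"ry": 0,"rz": 0,"grip": 1},{"tx": 0,"ty": 0,"tz": 0.5,"rx": 0,"ry": 0,"rz": 0,"grip": 1},{"tx": 0,"ty": 0,"tz": 0.3,"rx": 0,"ry": 0,"rz": 0,"grip": 1}])

```text
clock: 29.62
tcp_pos: [0.4787, -0.3148, 0.1839]
orientation: [1.874, 2.52, 0.0]
contact_force: [-0.2, 0.2, -2.8]
grip_width: 0.0305
```

Call:
drive_tool(commands=[{"tx": 0,"ty": 0,"tz": 0,"rx": 0,"ry": 0,"rz": 0,"grip": 1},{"tx": 0,"ty": 0,"tz": 0,"rx": 0,"ry": 0,"rz": 0,"grip": 1},{"tx": 0,"ty": 0,"tz": 0,"rx": 0,"ry": 0,"rz": 0,"grip": 1}])

```text
clock: 30.0
tcp_pos: [0.4782, -0.3145, 0.1827]
orientation: [-1.874, -2.521, 0.0]
contact_force: [-0.6, 0.1, -3.2]
grip_width: 0.0304
```

```bash
python3 - <<'E'
from h import *
o=st()
f=grab('side','side17.png');P,u,v=pts(f);H=cv2.cvtColor(f['frame'],cv2.COLOR_BGR2HSV)[v,u].astype(int)
s=(P[:,:2]-o0)@w;t=(P[:,:2]-o0)@n;Z=P[:,2]
a=(abs(t)<.035)&(Z>.14)&(Z<.26)
y=a&(H[:,0]>15)&(H[:,0]<32)&(H[:,1]>110);print('yel',y.sum(),np.percentile(s[y],[5,50,95]).round(4),np.percentile(t[y],[5,50]).round(4),np.median(Z[y]).round(4))
b=a&(H[:,0]>100)&(H[:,0]<130)&(H[:,1]>90)
for lo,hi in [(-.08,.15),(.2,.4)]:
    k=b&(s>lo)&(s<hi);print('blue',np.percentile(s[k],[1,99]).round(4),np.percentile(Z[k],[2,98]).round(4))
cv2.imwrite('pics/s17.png',cv2.resize(f['frame'][130:300,200:480],None,fx=2.8,fy=2.8,interpolation=2))
E
```

```text
t 30.0 tcp [ 0.4782 -0.3145  0.1827] rv [-1.874 -2.521  0.   ] F [-0.6  0.1 -3.2] w 0.0304 q [ 0.77  0.39 -0.37  1.83  0.17  0.95  0.61]
yel 54 [0.1752 0.1847 0.1952] [-0.0215 -0.0186] 0.2001
blue [-0.0436  0.0503] [0.1906 0.2152]
blue [0.2899 0.3159] [0.1914 0.2108]
```

View pics/s17.png

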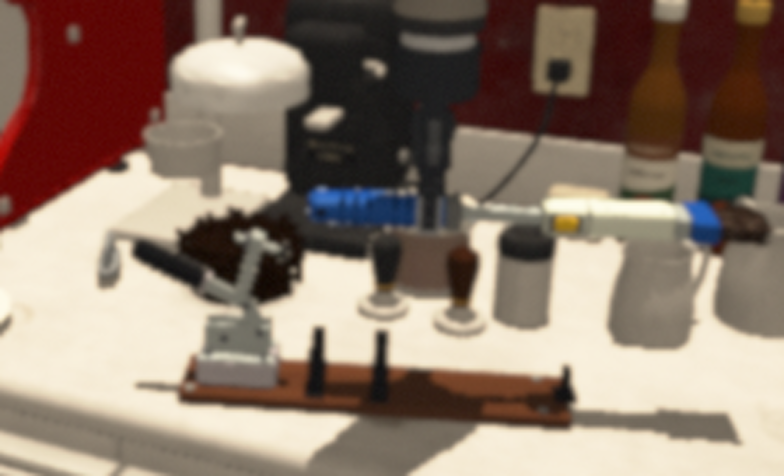

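```bash
python3 - <<'E'
from h import *
print(workorder.hand_in()); st()
E
```

```text
the job is handed in; nothing more can be done
None
the job is handed in; nothing more can be done
```

The brush is out at full length and locked, and the arm is holding it level by its blue handle about 14 cm above the cradle. I handed the job in at about 30 s of the 72 s allowed; it gave no verdict.

I swung the clamp over centre onto the handle and squeezed the button in. Keeping it in, I drew the sleeve past the first stop to the end of its travel, backed off about 1 mm and let go. Then I swung the clamp back to fully open and lifted the brush.

**Last checks**
- **Extension:** the button moved about 70.5 mm and the front end about 69–71 mm. I felt the end stop before letting go.
- **Button:** it showed about 5–6 mm proud of the sleeve, so it is out and locked. I did not push on the sleeve to test the lock.
- **Clamp:** the last picture shows it fully open.
- **Grip:** set to 90 N, with the handle held at 30 mm opening. The tool carried about 3 N, consistent with the brush's weight, and the brush was not slipping.
- **Other things on the bar:** the tampers, shaker and tub looked unmoved in the last side picture. I did not recheck the scrubbing brush or the star sweet, but the arm did not go near either.

Opening the clamp against its end stop briefly read about 29 N at the wrist, and I eased off at once. The cameras disagreed by a few millimetres on the lever's position along the cradle, but it did not affect any of the grasps.

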